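Set up the cord spooler for the next run

ROBOT

A 6-joint arm with a two-finger parallel gripper is mounted at the origin on the work surface. World frame = base frame: x ahead of the robot, y to its left, z up, the work surface at z = 0. Lengths are in m, angles in rad, forces in N, time in s.
With the tool pointing down it reaches from about 0.35 to 0.85 m from the base axis. Payload 8.1 kg.
Tool frame: the origin (TCP) lies midway between the tips of the shut fingers; the grasp point (between the pads) lies bot.grasp_offset behind it (bot.grasp_offset is the distance from the TCP to the grasp point, in m); z points along the fingers, y is the line along which they close (so a half turn about z gives the same grasp; the last joint's range is limited). The gripper opens to 93 mm and grips with 3 to 60 N. Pads are 15 mm wide; open, the fingers measure 128 mm over their backs; the gripper's body (75 mm by 188 mm) begins 65 mm behind the grasp point.
Start: joints at [-1.423, 0.13, 1.488, -0, 1.523, -0.085], TCP at [0.138, -0.584, 0.219] pointing down, gripper open.
Joint ranges: [-2.96, 2.96], [-0.89, 2.26], [0.02, 2.5], [-1.34, 4.48], [0, 2.73], [-2.66, 2.66]. Speed limits (rad/s): [2.39, 2.39, 2.79, 3.14, 3.14, 3.14].

INTERFACE

Orientations are given as a unit quaternion [w, x, y, z].
In Python, from bench import bot gives the robot as it stands.
- The arm moves only by the shell command python3 -m jog 'ROWS' [OPENING] [FORCE]. ROWS is JSON, a list of rows, each an object of numbers: "tx", "ty", "tz": the shift along the world's x, y, z in cm; "rx", "ry", "rz": the turn, a rotation vector about the world's x, y, z in degrees. A call has 1 to 12 rows; each row shifts and turns the commanded pose from where the row before left it; what a row does not reach is not made up. A row lasts 1/10 s, in which the tool goes at most 50 mm and 8.59 degrees, less where a joint would pass 70% of its speed; a pose out of reach is approached as far as the arm can. A call is refused whole if a number of a shift passes 5 or a number of a turn 8.59, either way. A call with a gripper value outside its range is refused whole. OPENING is the opening, from 0 (shut) to 1 (fully open), set as the call begins (- or left out, the last holds). The fingers move at their own pace and stop on an object; FORCE is the grip in N (left out, the last holds). Time passes only in rows, so rows that do not move let the fingers close. It gives the time, the measured TCP pose, the force, the opening and the grip force at its end, in the units of the state.
- bot.get_state(): the state, without advancing time (a new reading comes with each control period).
- bot.camera(name): name is "scene" or "top"; returns the picture (384x512x3 uint8, blue, green, red); there is no depth.
- bot.calibration(name): a dict with "K" (3x3 intrinsics, pixels), "k1" (the pictures are not rectified: a ray, as slopes to the right and down, at radius r is drawn at 1 + k1 r^2 times it, then the intrinsics apply), "extrinsics" (4x4, takes a point from world to camera coordinates). Camera axes: x right, y down, z forward; pixel columns grow to the right and rows downward; lengths in m; the calibration is good to about 2 mm. A picture is of the moment at which its call begins. calibration takes no time and is no camera call.
- bot.sign_off(): hands the job in; it is judged then, once.
The state is a dict: "time": time; "joints": joint angles; "qd": joint speeds; "joint_torque": joint torques, N m; "position": TCP position; "tcp_rot": TCP orientation; "wrist_force": force on the tool from outside, world axes, zero at the start; "wrist_torque": the same for the moment, N m; "gripper_width": finger opening in m; "finger_force": force on a finger pad.
Only numpy, scipy, OpenCV 4.12 (cv2) and the standard library are available. Lean on these libraries where they do the work, as an engineer would, in place of code of your own. Each camera call takes 0.05 s, during which the arm holds its last target. There are 200 camera calls.

TASK

Set up the cord spooler for its next run: drive the wooden wedge into the slot at the end of the sprung keeper so that it stays back by itself, lift the old flat webbing reel off its drive head into the grey tray, and fit every cord spool from the wooden rack onto a free drive head, turning its shank until the flat finds the key and it drops fully home. Then draw the wedge out so that the keeper springs back over the spools, lay the wedge flat on the bench, and turn the footage counter's knob back to its zero stop. Leave the jar, the screwdriver and the carton where they are.

Things in the scene. Friction and masses are not known exactly. Their poses are not given: they have to be found in the camera images.
- machine: Cord spooler: low grey case, flat aluminium deck 45 mm above the bench. Origin: on the bench under the middle drive head; x points across the case, away from the robot; y along the row of heads (at y -95, 0, 95 mm, x 0). Deck from x -65 to 90 and y -250 to 300 mm; behind it a gear case 75 mm high and, at x 150, cord guides 115 mm high.
- head_a: Fixed (braked) steel drive head, 52 mm diameter, 30 mm high. Origin: centre of its top, the seating face, 75 mm above the bench. Bore: round mouth 26 mm wide, 6 mm deep, then a D-bore 23 mm wide down to the deck; its key, a flat 6.5 mm from the axis on the head's own +x side (index line on the face), begins 6.5 mm below the face. Yaws and places in the row vary; this one holds the reel at first.
- head_b: Fixed (braked) steel drive head, 52 mm diameter, 30 mm high. Origin: centre of its top, the seating face, 75 mm above the bench. Same bore and key as head_a; empty at first. A spool is home when its origin meets the head's origin; it drops in when their yaws agree within about 10 degrees, else its shank rests on the key, 15 to 18 mm too high.
- head_c: Fixed (braked) steel drive head, 52 mm diameter, 30 mm high. Origin: centre of its top, the seating face, 75 mm above the bench. Same bore and key as head_a; empty at first.
- keeper (a joint): Sprung steel bar (top 90 mm above the bench) along the far side of the heads; its three tongues reach over the drive plates of seated arbors and lock them down. Value: m pushed back along machine +x, 0 shut, stop at 0.016; spring 3 N at 0, 4.7 N at 0.011. At 0.011 the tongues clear the plates by 4 mm; below 0.007 they block them.
- slot (a point): Mouth of the prop slot at the keeper's +y end, at deck height; axes as the machine's. The slot runs 35 mm to -y, between a fixed steel anvil (face 4.5 mm to -x, 32 mm high) and the shut keeper bar (face 4.5 mm to +x). A wedge pushed along the deck to -y, its nose 70 mm past here, holds the keeper at 0.011, its centre line then 5.5 mm to +x. Bare deck for 95 mm to +y.
- wedge: Hardwood wedge lying on its side, 120 mm long, 30 mm high, 60 g. Origin: centre of its underside, z up. Its nose (x +60 mm) is 4 mm wide and widens evenly on both sides to 20 mm at x +15; from there to x -60 it is a parallel tail 20 mm wide.
- reel: Old flat webbing reel on its arbor (shank and plate as on the spools), seated on a head at first, 0.24 kg. Origin: centre of the underside of its 80 mm drive plate (6 mm thick), z up; the flat of its shank is at +x. Plywood flanges 76 mm wide from 18 to 36 mm above the origin, then a round black knob to lift it by, 28 mm diameter, from 36 to 70 mm.
- spool_1: White cord spool on its arbor, 0.22 kg. Origin: centre of the underside of its 80 mm drive plate (6 mm thick), z up; the flat of its shank is at +x. Steel D-shank below: 20 mm diameter, flat 5 mm off the axis, 24 mm long, last 5 mm tapering by 2 mm. Spool 60 mm wide up to 46 mm, then a round black knob, 28 mm wide, 46 to 80 mm. Index lines show the flat.
- spool_2: White cord spool on its arbor, 0.22 kg. Origin: centre of the underside of its 80 mm drive plate (6 mm thick), z up; the flat of its shank is at +x. Steel D-shank below: 20 mm diameter, flat 5 mm off the axis, 24 mm long, last 5 mm tapering by 2 mm. Spool 60 mm wide up to 46 mm, then a round black knob, 28 mm wide, 46 to 80 mm. Index lines show the flat.
- spool_3: White cord spool on its arbor, 0.22 kg. Origin: centre of the underside of its 80 mm drive plate (6 mm thick), z up; the flat of its shank is at +x. Steel D-shank below: 20 mm diameter, flat 5 mm off the axis, 24 mm long, last 5 mm tapering by 2 mm. Spool 60 mm wide up to 46 mm, then a round black knob, 28 mm wide, 46 to 80 mm. Index lines show the flat.
- rack: Fixed wooden board, 90 (x) by 290 (y) mm, 30 mm high, with three plain 27 mm holes at y -95, 0, 95 mm where the spools' shanks stand, their drive plates lying on its top. Origin: centre of its underside.
- tray: Fixed grey plastic open tray, outside 150 (x) by 170 (y) mm, 40 mm high, walls and floor 5 mm. Origin: centre of its underside.
- counter (a joint): Reset knob of the footage counter, rad: 0 at the zero stop (white line on the knob at the dial's long mark, towards machine -x); it grows clockwise seen from above, so turn it counter-clockwise to come back to the stop. It stays where it is left; friction 0.04 N m.
- counter_grip (a point): On the counter knob's vertical axis, at machine x 0, y -200 mm, 84 mm above the bench. The grip is an upright black bar 42 mm long, 14 mm thick, 59 to 91 mm above the bench; this point's x axis lies along the bar and turns with it (machine x at value 0).
- jar: Glass jar with steel lid, 64 mm diameter, 85 mm high; to be left alone. Origin: centre of its underside.
- screwdriver: Screwdriver, 200 mm, black handle, lying on the bench; to be left alone. Origin: middle of its length.
- carton: Small cardboard carton, 100 x 70 x 50 mm; to be left alone. Origin: centre of its underside.
Mind the look-alikes: they are no part of the job. What is shaped like the reel but purple or red is not meant.

How it is judged:
On the way, in this order (a step that is already met when the one before it is completed fails the run):
1. The wedge, let go of, holds the keeper back by itself (at least 8 mm) (value of joint keeper above 0.008 m and horizontal distance between wedge and slot below 0.06 m and contact force between the fingers and wedge below 0.3 N and contact force between the fingers and machine below 0.3 N), for 0.3 s.
2. Every spool is fully home on a drive head (((horizontal distance between spool_1 and head_a below 0.004 m and z of spool_1 in the frame of head_a below 0.003 m and angle between spool_1's own z axis and vertical below 0.06 rad) or (horizontal distance between spool_1 and head_b below 0.004 m and z of spool_1 in the frame of head_b below 0.003 m and angle between spool_1's own z axis and vertical below 0.06 rad) or (horizontal distance between spool_1 and head_c below 0.004 m and z of spool_1 in the frame of head_c below 0.003 m and angle between spool_1's own z axis and vertical below 0.06 rad)) and ((horizontal distance between spool_2 and head_a below 0.004 m and z of spool_2 in the frame of head_a below 0.003 m and angle between spool_2's own z axis and vertical below 0.06 rad) or (horizontal distance between spool_2 and head_b below 0.004 m and z of spool_2 in the frame of head_b below 0.003 m and angle between spool_2's own z axis and vertical below 0.06 rad) or (horizontal distance between spool_2 and head_c below 0.004 m and z of spool_2 in the frame of head_c below 0.003 m and angle between spool_2's own z axis and vertical below 0.06 rad)) and ((horizontal distance between spool_3 and head_a below 0.004 m and z of spool_3 in the frame of head_a below 0.003 m and angle between spool_3's own z axis and vertical below 0.06 rad) or (horizontal distance between spool_3 and head_b below 0.004 m and z of spool_3 in the frame of head_b below 0.003 m and angle between spool_3's own z axis and vertical below 0.06 rad) or (horizontal distance between spool_3 and head_c below 0.004 m and z of spool_3 in the frame of head_c below 0.003 m and angle between spool_3's own z axis and vertical below 0.06 rad))), for 0.3 s.
At the end, for the whole second after the job is handed in: Each spool is home on a drive head (origins within 4 mm sideways, 3 mm in height, tilt under 0.06 rad), the reel lies in the tray, the keeper is closed (under 2 mm), the wedge lies on the bench (origin below 35 mm), the counter is at zero (under 0.06 rad), all at rest (all of step 2 and x of reel in the frame of tray between -0.075 and 0.075 m and y of reel in the frame of tray between -0.085 and 0.085 m and z of reel in the frame of tray below 0.075 m and value of joint keeper below 0.002 m and height (world z) of wedge between -0.01 and 0.035 m and value of joint counter below 0.06 rad and linear speed of each of spool_1, spool_2, spool_3, reel, wedge below 0.02 m/s); the robot touches nothing.
It fails at once if The jar, screwdriver or carton is moved more than 30 mm (distance of any of jar, screwdriver, carton from where it was at the start of the episode above 0.03 m).
Of spool_1, spool_2, spool_3 only 2 to 3 are there at a start; the rules pass over those that are not, and their reading is None.
At some moment in a run one of wedge may be knocked a few centimetres aside while the robot is not near it.
It also fails if it takes over 210 s, if anything falls off the work surface, if the arm or the gripper's body presses on something with over 40 N, if the wrist force passes 120 N, or if a joint passes its speed limit or range.

## Working session

There is one attempt and no reset: what is moved stays moved. The work goes in short steps, Python scripts to look and compute and a shell command to move; the robot and the scene stay as the last step left them, time stands still between calls to the robot, and variables do not carry over. Pictures are saved under pics/ and viewed, at most 14 in all, crops included, and the job is handed in when it is done.

```bash
ls; mkdir -p pics; cat > h.py <<'E'
import numpy as np, cv2
from bench import bot
def snap(cam,name,crop=None,scale=1):
    im=bot.camera(cam); cv2.imwrite('pics/raw_'+name+'.png',im)
    if crop: x0,y0,x1,y1=crop; im=im[y0:y1,x0:x1]
    if scale!=1: im=cv2.resize(im,None,fx=scale,fy=scale,interpolation=cv2.INTER_CUBIC)
    cv2.imwrite('pics/'+name+'.png',im)
def proj(cam,P):
    c=bot.calibration(cam);K=np.array(c['K']);T=np.array(c['extrinsics'])
    p=np.atleast_2d(P)@T[:3,:3].T+T[:3,3]; s=p[:,:2]/p[:,2:]
    s=s*(1+c['k1']*(s**2).sum(1,keepdims=True))
    return s@K[:2,:2].T+K[:2,2]
def w(cam,u,v,z):
    c=bot.calibration(cam);K=np.array(c['K']);T=np.array(c['extrinsics'])
    d=(np.array([u,v])-K[:2,2])/np.diag(K)[:2]; s=d.copy()
    for _ in range(20): s=d/(1+c['k1']*(s@s))
    R=T[:3,:3];o=-R.T@T[:3,3];r=R.T@np.array([s[0],s[1],1])
    return o+r*(z-o[2])/r[2]
E
python3 - <<'E'
from h import *
for c in('scene','top'):
    snap(c,c+'0',None,1.5); k=bot.calibration(c);T=np.array(k['extrinsics']);print(c,k['K'],k['k1'],(-T[:3,:3].T@T[:3,3]).round(3))
s=bot.get_state();print(s,bot.grasp_offset)
E
```

```text
pics
scene [[357.10736694   0.         248.17092464]
 [  0.         357.10736694 191.11583692]
 [  0.           0.           1.        ]] 0.021609988404161926 [ 0.949 -0.661  1.032]
top [[405.79661826   0.         252.31616587]
 [  0.         405.79661826 190.8639252 ]
 [  0.           0.           1.        ]] 0.020378513906362365 [0.465 0.058 1.306]
{'time': 0.1, 'joints': array([-1.42343034e+00,  1.31070884e-01,  1.48917755e+00, -4.59609487e-06,
        1.52300001e+00, -8.54166069e-02]), 'qd': array([ 0.00082271, -0.00220263, -0.00245255,  0.00164815, -0.00120358,
        0.00087294]), 'joint_torque': array([ 1.80480329e-03, -5.61341715e+01, -4.93094766e+01,  7.70366471e-02,
        2.89390184e-02, -5.91064077e-05]), 'position': array([ 0.13834582, -0.58330183,  0.21769723]), 'tcp_rot': array([-8.27423645e-04,  9.93233823e-01,  1.16128757e-01, -2.79338246e-05]), 'wrist_force': array([-0.02066772,  0.0450652 ,  0.36334122]), 'wrist_torque': array([-0.06849414,  0.00627818,  0.00555737]), 'finger_force': 0.0, 'gripper_width': 0.09320180645607958} 0.0188
```

View pics/scene0.png

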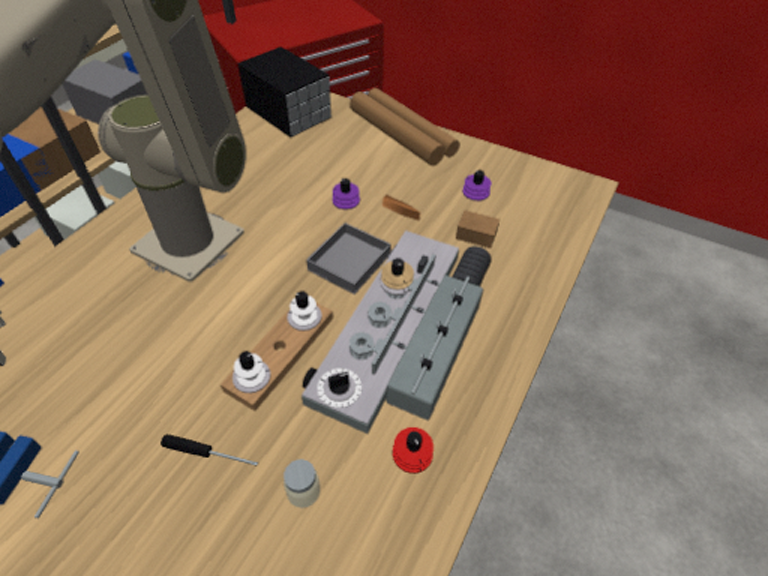

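View pics/top0.png

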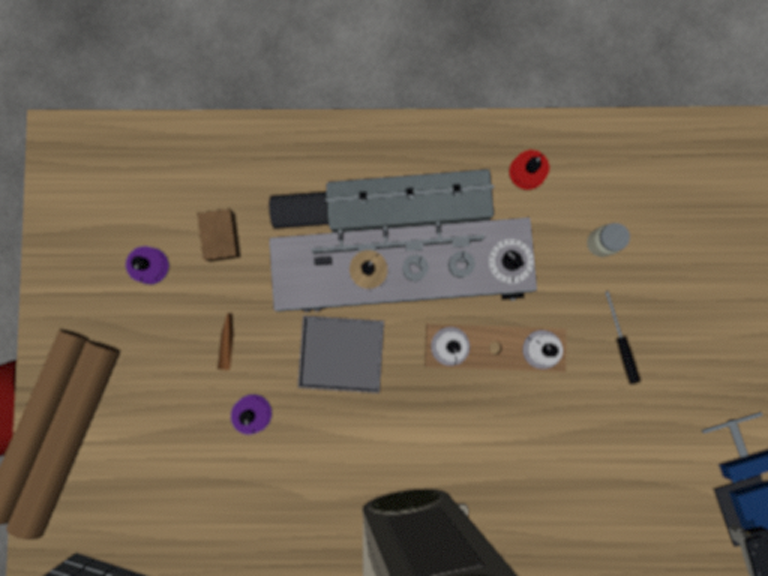

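The top view (shown at 1.5×) has the wedge at (226,342) with its nose up and the reel at (369,268). The free heads are at (414,268) and (461,264), the counter at (511,260), the tray at (342,353) and two spools at (451,347) and (545,350). Next I'll zoom in.

```bash
python3 - <<'E'
from h import *
im=cv2.imread('pics/raw_top0.png')
cv2.imwrite('pics/z1.png',cv2.resize(im[140:215,175:365],None,fx=4.2,fy=4.2,interpolation=cv2.INTER_CUBIC))
cv2.imwrite('pics/z2.png',cv2.resize(im[200:260,135:395],None,fx=3,fy=3,interpolation=cv2.INTER_CUBIC))
E
```

```text
(no output)
```

View pics/z1.png

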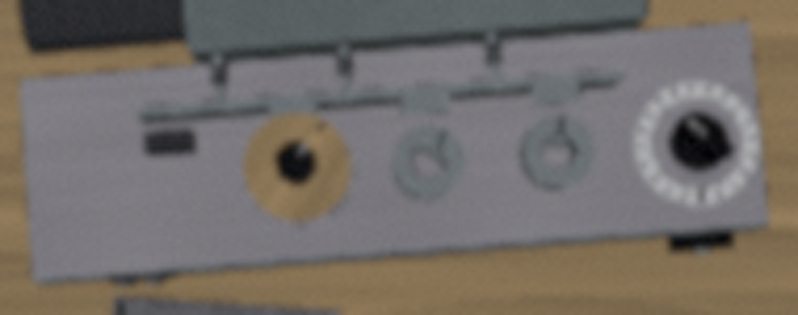

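View pics/z2.png

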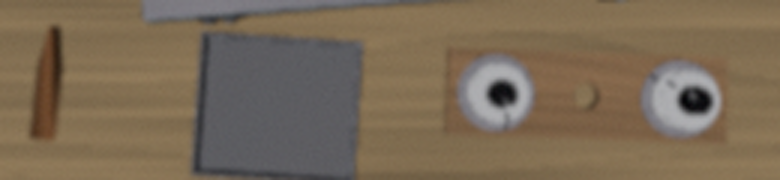

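Zoomed top view (z1, 4.2× from raw (175,140)): deck corners are (22,80), (747,22), (766,226) and (36,281). The anvil is at (170,142), the free heads at (427,162) with its index up-right and (558,153) with its index up, the reel flange at (297,165) and the counter at (700,143). In z2 (3× from (135,200)) the wedge runs from nose (55,28) to tail (43,137), and the spools are at (496,93) and (680,98).

```bash
python3 - <<'E'
from h import *
from scipy.optimize import least_squares
a=lambda u,v:(u/4.2+175-.4,v/4.2+140-.4)
b=lambda u,v:(u/3+135-.33,v/3+200-.33)
P=np.array([[.09,.3],[.09,-.25],[-.065,-.25],[-.065,.3]])
Q=np.array([w('top',*a(*q),.045)[:2] for q in[(22,80),(747,22),(766,226),(36,281)]])
def tf(p,X):c,s=np.cos(p[2]),np.sin(p[2]);return X@np.array([[c,s],[-s,c]])+p[:2]
r=least_squares(lambda p:(tf(p,P)-Q).ravel(),[.5,0,0]);m=r.x
print('machine',m,np.degrees(m[2]),r.fun.round(4))
for y in(-.095,0,.095):print('head',tf(m,np.array([[0,y]])))
for n,q,z in(('hb',(427,162),.075),('hc',(558,153),.075),('reelfl',(297,165),.111),('reelknob',(296,161),.145)):print(n,w('top',*a(*q),z).round(4))
c,s=np.cos(-m[2]),np.sin(-m[2])
for n,q,z in(('anvilTL',(146,131),.077),('anvilTR',(193,129),.077),('anvilBL',(147,154),.077),('anvilBR',(195,152),.077),('barL top',(142,107),.09),('barL bot',(142,124),.09),('barR',(622,77),.09)):
    p=w('top',*a(*q),z)[:2];d=p-m[:2];print(n,p.round(4),'mach',(c*d[0]-s*d[1]).round(4),(s*d[0]+c*d[1]).round(4))
n=w('top',*b(55,28),.015);t=w('top',*b(43,137),.015);print('wedge',n,t,(n+t)/2,np.degrees(np.arctan2(*(n-t)[[1,0]])),np.linalg.norm(n-t))
print('rack',[w('top',*b(*q),.03)[:2].round(4) for q in[(448,48),(727,60),(725,140),(446,133)]])
print('spools plate',[w('top',*b(*q),.036)[:2].round(4) for q in[(495,93),(679,98)]],'knob',[w('top',*b(*q),.11)[:2].round(4) for q in[(503,94),(695,100)]])
print('tray',[w('top',*b(*q),.04)[:2].round(4) for q in[(205,33),(361,42),(354,178),(194,174)]])
print('idx b',w('top',*a(445,140),.075),'c',w('top',*a(562,122),.075),'s1',w('top',*b(506,120),.036),'s2',w('top',*b(655,77),.036))
E
```

```text
machine [ 5.95257675e-01 -2.82009063e-04  7.47687122e-02] 4.283931650156064 [ 0.0018  0.0038  0.0015 -0.0038 -0.0008 -0.0043 -0.0025  0.0043]
head [[ 0.60235409 -0.09501659]]
head [[ 5.95257675e-01 -2.82009063e-04]]
head [[0.58816126 0.09445257]]
hb [0.5951 0.001  0.075 ]
hc [ 0.6013 -0.0939  0.075 ]
reelfl [0.5895 0.0942 0.111 ]
reelknob [0.5887 0.0939 0.145 ]
anvilTL [0.6182 0.205 ] mach 0.0382 0.203
anvilTR [0.6195 0.1708] mach 0.037 0.1688
anvilBL [0.6013 0.2042] mach 0.0213 0.2034
anvilBR [0.6027 0.1693] mach 0.0201 0.1685
barL top [0.6339 0.2064] mach 0.054 0.2032
barL bot [0.6216 0.2063] mach 0.0417 0.2041
barR [ 0.6543 -0.1385] mach 0.0486 -0.1423
wedge [0.50386604 0.39136211 0.015     ] [0.38900452 0.40205521 0.015     ] [0.44643528 0.39670866 0.015     ] -5.31865366304404 0.11535819074248899
rack [array([ 0.4816, -0.0246]), array([ 0.4687, -0.3141]), array([ 0.3862, -0.3099]), array([ 0.3934, -0.0219])]
spools plate [array([ 0.4349, -0.0725]), array([ 0.4296, -0.2621])] knob [array([ 0.4357, -0.0727]), array([ 0.4297, -0.2589])]
tray [array([0.4975, 0.2285]), array([0.4878, 0.0662]), array([0.3481, 0.0738]), array([0.3523, 0.2388])]
idx b [ 0.61108877 -0.01218604  0.075     ] c [ 0.62392785 -0.09708046  0.075     ] s1 [ 0.40704595 -0.08358956  0.036     ] s2 [ 0.4512086  -0.23791716  0.036     ]
```

```bash
R='x'; python3 -m jog '[{"tx":3.1,"ty":2.8,"rz":8},{"tx":3.1,"ty":2.8,"rz":8},{"tx":3.1,"ty":2.8,"rz":8},{"tx":3.1,"ty":2.8,"rz":8},{"tx":3.1,"ty":2.8,"rz":8},{"tx":3.1,"ty":2.8,"rz":8},{"tx":3.1,"ty":2.8,"rz":8},{"tx":3.1,"ty":2.8,"rz":8},{"tx":3.1,"ty":2.8,"rz":8},{"tx":3.1,"ty":2.8,"rz":8}]' 1
python3 -m jog '[{"ty":4.6,"rz":6.8},{"ty":4.6,"rz":6.8},{"ty":4.6,"rz":6.8},{"ty":4.6,"rz":6.8},{"ty":4.6,"rz":6.8},{"ty":4.6,"rz":6.8},{"ty":4.6,"rz":6.8},{"ty":4.6,"rz":6.8},{"ty":4.6,"rz":6.8},{"ty":4.6,"rz":6.8},{"ty":4.6,"rz":6.8},{"ty":4.6,"rz":6.8}]'
python3 -m jog '[{"tx":-1,"ty":3.8},{"tx":-1,"ty":3.8},{"tx":-1,"ty":3.8},{"tx":-1,"ty":3.8},{}]'
cat >> h.py <<'E'
def st():
    s=bot.get_state();q=s['tcp_rot'];x=np.degrees(2*np.arctan2(q[2],q[1]))
    print('t',round(s['time'],1),'pos',(np.array(s['position'])*1000).round(1),'yaxis',round((x-90+90)%180-90,1),'j',np.degrees(s['joints']).round(0),'F',s['wrist_force'].round(1),'T',s['wrist_torque'].round(2),'w',round(s['gripper_width']*1000,1),'ff',round(float(np.max(s['finger_force'])),1))
E
python3 -c "from h import *;st()"
```

```text
t 0.1 pos [ 138.3 -583.3  217.7] yaxis -76.7 j [-82.   8.  85.  -0.  87.  -5.] F [-0.   0.   0.4] T [-0.07  0.01  0.01] w 93.2 ff 0.0$[0]: bad value
$[0]: bad value
$[0]: bad value
```

```bash
python3 -m jog '[{"tx":3.1,"ty":2.8,"tz":0,"rx":0,"ry":0,"rz":8}]' 1; python3 -m jog '[{"tx":0.0,"rz":0.0}]'; python3 -m jog --help | head -20;  python3 -c "from h import *;st()"
```

```text
time: 0.2
position: [0.1668, -0.5571, 0.2176]
tcp_rot: [-0.0, 0.983, 0.183, -0.001]
wrist_force: [0.6, 0.2, 0.4]
gripper_width: 0.0926
finger_force: 0.0
t 0.2 pos [ 166.8 -557.1  217.6] yaxis -68.9 j [-78.   5.  88.  -0.  87.  -9.] F [0.6 0.2 0.4] T [-0.05 -0.07  0.06] w 92.6 ff 0.0$[0]: bad value
invalid input: not JSON, or not a number
```

All six keys are required in every row.

```bash
python3 -m jog '[{"tx":3.1,"ty":2.8,"tz":0,"rx":0,"ry":0,"rz":8},{"tx":3.1,"ty":2.8,"tz":0,"rx":0,"ry":0,"rz":8},{"tx":3.1,"ty":2.8,"tz":0,"rx":0,"ry":0,"rz":8},{"tx":3.1,"ty":2.8,"tz":0,"rx":0,"ry":0,"rz":8},{"tx":3.1,"ty":2.8,"tz":0,"rx":0,"ry":0,"rz":8},{"tx":3.1,"ty":2.8,"tz":0,"rx":0,"ry":0,"rz":8},{"tx":3.1,"ty":2.8,"tz":0,"rx":0,"ry":0,"rz":8},{"tx":3.1,"ty":2.8,"tz":0,"rx":0,"ry":0,"rz":8},{"tx":3.1,"ty":2.8,"tz":0,"rx":0,"ry":0,"rz":8}]' >/dev/null
python3 -m jog '[{"tx":0,"ty":4.6,"tz":0,"rx":0,"ry":0,"rz":6.8},{"tx":0,"ty":4.6,"tz":0,"rx":0,"ry":0,"rz":6.8},{"tx":0,"ty":4.6,"tz":0,"rx":0,"ry":0,"rz":6.8},{"tx":0,"ty":4.6,"tz":0,"rx":0,"ry":0,"rz":6.8},{"tx":0,"ty":4.6,"tz":0,"rx":0,"ry":0,"rz":6.8},{"tx":0,"ty":4.6,"tz":0,"rx":0,"ry":0,"rz":6.8},{"tx":0,"ty":4.6,"tz":0,"rx":0,"ry":0,"rz":6.8},{"tx":0,"ty":4.6,"tz":0,"rx":0,"ry":0,"rz":6.8},{"tx":0,"ty":4.6,"tz":0,"rx":0,"ry":0,"rz":6.8},{"tx":0,"ty":4.6,"tz":0,"rx":0,"ry":0,"rz":6.8},{"tx":0,"ty":4.6,"tz":0,"rx":0,"ry":0,"rz":6.8},{"tx":0,"ty":4.6,"tz":0,"rx":0,"ry":0,"rz":6.8}]' >/dev/null
python3 -m jog '[{"tx":-1,"ty":3.8,"tz":0,"rx":0,"ry":0,"rz":0},{"tx":-1,"ty":3.8,"tz":0,"rx":0,"ry":0,"rz":0},{"tx":-1,"ty":3.8,"tz":0,"rx":0,"ry":0,"rz":0},{"tx":-1,"ty":3.8,"tz":0,"rx":0,"ry":0,"rz":0},{"tx":0,"ty":0,"tz":0,"rx":0,"ry":0,"rz":0},{"tx":0,"ty":0,"tz":0,"rx":0,"ry":0,"rz":0}]' >/dev/null
python3 - <<'E'
from h import *
st()
snap('top','t1')
im=cv2.imread('pics/raw_t1.png');im0=cv2.imread('pics/raw_top0.png')
# is wedge unmoved? compare wedge-coloured mask region
for i in(im0,im):
    r=i[195:255,135:175].astype(int);m=(r[...,2]-r[...,0]>60)&(r[...,2]<170);ys,xs=np.nonzero(m);print(m.sum(),xs.mean()+135,ys.mean()+195)
E
```

```text
t 2.9 pos [407.8 400.5 217.9] yaxis 85.1 j [ 39.   3.  90.  -0.  87. -46.] F [-0.5 -0.9  0.7] T [ 0.08 -0.17 -0.03] w 93.0 ff 0.0
72 150.20833333333334 232.06944444444446
49 150.16326530612244 223.0
```

```bash
python3 -m jog '[{"tx":0,"ty":0,"tz":-4,"rx":0,"ry":0,"rz":0},{"tx":0,"ty":0,"tz":-4,"rx":0,"ry":0,"rz":0},{"tx":0,"ty":0,"tz":-4,"rx":0,"ry":0,"rz":0},{"tx":0,"ty":0,"tz":-4,"rx":0,"ry":0,"rz":0},{"tx":0,"ty":0,"tz":-3,"rx":0,"ry":0,"rz":0},{"tx":0,"ty":0,"tz":-2.1,"rx":0,"ry":0,"rz":0},{"tx":0,"ty":0,"tz":0,"rx":0,"ry":0,"rz":0},{"tx":0,"ty":0,"tz":0,"rx":0,"ry":0,"rz":0}]' >/dev/null
python3 -m jog '[{"tx":0,"ty":0,"tz":0,"rx":0,"ry":0,"rz":0},{"tx":0,"ty":0,"tz":0,"rx":0,"ry":0,"rz":0},{"tx":0,"ty":0,"tz":0,"rx":0,"ry":0,"rz":0},{"tx":0,"ty":0,"tz":0,"rx":0,"ry":0,"rz":0},{"tx":0,"ty":0,"tz":0,"rx":0,"ry":0,"rz":0},{"tx":0,"ty":0,"tz":0,"rx":0,"ry":0,"rz":0},{"tx":0,"ty":0,"tz":0,"rx":0,"ry":0,"rz":0},{"tx":0,"ty":0,"tz":0,"rx":0,"ry":0,"rz":0},{"tx":0,"ty":0,"tz":0,"rx":0,"ry":0,"rz":0},{"tx":0,"ty":0,"tz":0,"rx":0,"ry":0,"rz":0}]' 0 30 >/dev/null
python3 -c "from h import *;st()"
```

```text
t 4.8 pos [408.4 400.2   7.6] yaxis 84.9 j [ 39.  15. 100.   0.  65. -46.] F [ 1.2 -0.7 -0. ] T [ 0.07 -0.17 -0.01] w 19.5 ff 30.0
```

```bash
python3 -m jog '[{"tx":0,"ty":0,"tz":3.5,"rx":0,"ry":0,"rz":0},{"tx":0,"ty":0,"tz":4,"rx":0,"ry":0,"rz":0},{"tx":0,"ty":0,"tz":3,"rx":0,"ry":0,"rz":0}]' >/dev/null
python3 -m jog '[{"tx":2,"ty":-0.8,"tz":0,"rx":0,"ry":0,"rz":-8.1},{"tx":2,"ty":-0.8,"tz":0,"rx":0,"ry":0,"rz":-8.1},{"tx":2,"ty":-0.8,"tz":0,"rx":0,"ry":0,"rz":-8.1},{"tx":2,"ty":-0.8,"tz":0,"rx":0,"ry":0,"rz":-8.1},{"tx":2,"ty":-0.8,"tz":0,"rx":0,"ry":0,"rz":-8.1},{"tx":2,"ty":-0.8,"tz":0,"rx":0,"ry":0,"rz":-8.1},{"tx":2,"ty":-0.8,"tz":0,"rx":0,"ry":0,"rz":-8.1},{"tx":2,"ty":-0.8,"tz":0,"rx":0,"ry":0,"rz":-8.1},{"tx":2,"ty":-0.8,"tz":0,"rx":0,"ry":0,"rz":-8.1},{"tx":2,"ty":-0.8,"tz":0,"rx":0,"ry":0,"rz":-7.9},{"tx":0.4,"ty":-0.2,"tz":0,"rx":0,"ry":0,"rz":0},{"tx":0,"ty":0,"tz":0,"rx":0,"ry":0,"rz":0}]' >/dev/null
python3 -m jog '[{"tx":0,"ty":0,"tz":-2,"rx":0,"ry":0,"rz":0},{"tx":0,"ty":0,"tz":-2,"rx":0,"ry":0,"rz":0},{"tx":0,"ty":0,"tz":-1,"rx":0,"ry":0,"rz":0},{"tx":0,"ty":0,"tz":0,"rx":0,"ry":0,"rz":0}]' >/dev/null
python3 - <<'E'
from h import *
st();snap('top','t2');snap('scene','s2')
a=cv2.imread('pics/raw_t2.png')[105:205,145:255];b=cv2.imread('pics/raw_s2.png')[130:220,235:335]
cv2.imwrite('pics/t2c.png',np.hstack([cv2.resize(a,(396,360),interpolation=cv2.INTER_CUBIC),cv2.resize(b,(400,360),interpolation=cv2.INTER_CUBIC)]))
E
```

```text
t 6.7 pos [610.1 318.1  60.3] yaxis 4.3 j [23. 28. 78.  0. 75. 19.] F [ 0.2 -0.  -0.6] T [-0.06 -0.06 -0.01] w 20.1 ff 30.0
```

View pics/t2c.png

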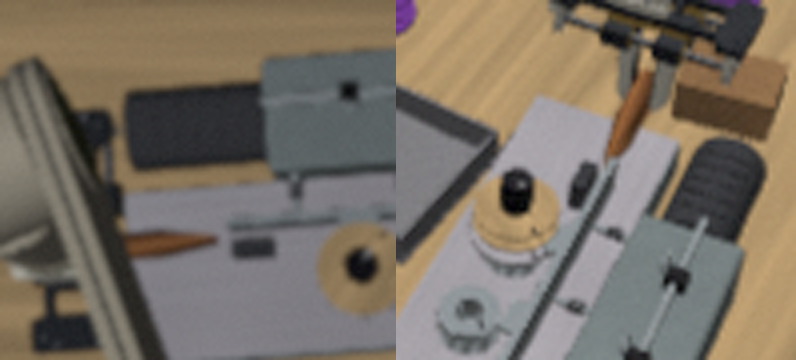

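```bash
python3 - <<'E'
from h import *
im=cv2.imread('pics/raw_top0.png')
print('col profile',[int(im[y,210:221].mean()) for y in range(160,182)])
print('single',[[int(im[y,x].mean()) for y in range(163,180)] for x in(211,215,219)])
i2=cv2.imread('pics/raw_t2.png').astype(int)
for x in range(192,208):
    c=i2[162:182,x];r=np.clip(c[:,2]-c[:,0],0,None)*1.; r[r<12]=0
    if r.sum()>0: v=(r*np.arange(162,182)).sum()/r.sum(); print(x,v.round(2),(r>25).sum(),w('top',x,v,.075).round(4))
E
```

```text
col profile [125, 125, 127, 124, 118, 112, 104, 86, 83, 100, 99, 75, 53, 47, 44, 47, 76, 108, 124, 127, 126, 126]
single [[122, 114, 110, 103, 86, 77, 96, 106, 85, 59, 46, 46, 44, 67, 105, 123, 128], [124, 118, 113, 107, 87, 84, 99, 95, 71, 50, 46, 43, 42, 74, 108, 123, 126], [127, 124, 114, 99, 85, 90, 104, 94, 67, 48, 46, 40, 52, 86, 113, 126, 127]]
192 171.99 5 [0.6149 0.2583 0.075 ]
193 171.93 5 [0.6151 0.2553 0.075 ]
194 171.86 5 [0.6153 0.2522 0.075 ]
195 171.77 4 [0.6155 0.2492 0.075 ]
196 171.52 4 [0.6163 0.2461 0.075 ]
197 171.48 4 [0.6164 0.243  0.075 ]
198 171.26 4 [0.6171 0.24   0.075 ]
199 171.18 3 [0.6173 0.2369 0.075 ]
200 171.11 3 [0.6175 0.2339 0.075 ]
201 171.21 3 [0.6172 0.2308 0.075 ]
202 171.0 3 [0.6178 0.2277 0.075 ]
203 171.0 1 [0.6178 0.2247 0.075 ]
204 171.42 0 [0.6165 0.2216 0.075 ]
```

```bash
python3 - <<'E'
from h import *
for n,v,z in(('bar lo',168.8,.047),('bar hi',166.6,.09),('anvil face',171.0,.077),('anvil near',175.8,.077)):
  for u in (209,215): print(n,u,w('top',u,v+(215-u)*.072,z).round(4))
E
```

```text
bar lo 209 [0.6268 0.2097 0.047 ]
bar lo 215 [0.6281 0.191  0.047 ]
bar hi 209 [0.628  0.2046 0.09  ]
bar hi 215 [0.6292 0.1864 0.09  ]
anvil face 209 [0.6162 0.2061 0.077 ]
anvil face 215 [0.6175 0.1878 0.077 ]
anvil near 209 [0.6015 0.206  0.077 ]
anvil near 215 [0.6027 0.1877 0.077 ]
```

```bash
python3 -m jog '[{"tx":0.25,"ty":0,"tz":-0.35,"rx":0,"ry":0,"rz":0},{"tx":0,"ty":0,"tz":-0.35,"rx":0,"ry":0,"rz":0},{"tx":0.05,"ty":-0.7,"tz":0,"rx":0,"ry":0,"rz":0},{"tx":0.05,"ty":-0.7,"tz":0,"rx":0,"ry":0,"rz":0},{"tx":0.05,"ty":-0.7,"tz":0,"rx":0,"ry":0,"rz":0},{"tx":0.05,"ty":-0.7,"tz":0,"rx":0,"ry":0,"rz":0},{"tx":0,"ty":0,"tz":0,"rx":0,"ry":0,"rz":0}]' >/dev/null
python3 -c "from h import *;st()"
python3 -m jog '[{"tx":0.1,"ty":-0.38,"tz":0,"rx":0,"ry":0,"rz":0},{"tx":0.1,"ty":-0.38,"tz":0,"rx":0,"ry":0,"rz":0},{"tx":0,"ty":0,"tz":0,"rx":0,"ry":0,"rz":0}]' >/dev/null
python3 - <<'E'
from h import *
st();snap('top','t3');snap('scene','s3')
a=cv2.imread('pics/raw_t3.png')[130:200,180:260];b=cv2.imread('pics/raw_s3.png')[130:200,245:335]
cv2.imwrite('pics/t3c.png',np.hstack([cv2.resize(a,(400,350),interpolation=cv2.INTER_CUBIC),cv2.resize(b,(400,350),interpolation=cv2.INTER_CUBIC)]))
E
```

```text
t 7.5 pos [616.6 288.8  55.4] yaxis 4.1 j [21. 27. 80. -0. 74. 17.] F [-2.1 -0.3 -0.8] T [-0.25  0.43 -0.31] w 19.8 ff 30.0
t 7.8 pos [618.9 282.2  55.5] yaxis 4.1 j [20. 27. 80. -0. 74. 16.] F [-4.3  1.  -0.9] T [ 0.01  0.59 -0.27] w 19.8 ff 30.0
```

View pics/t3c.png

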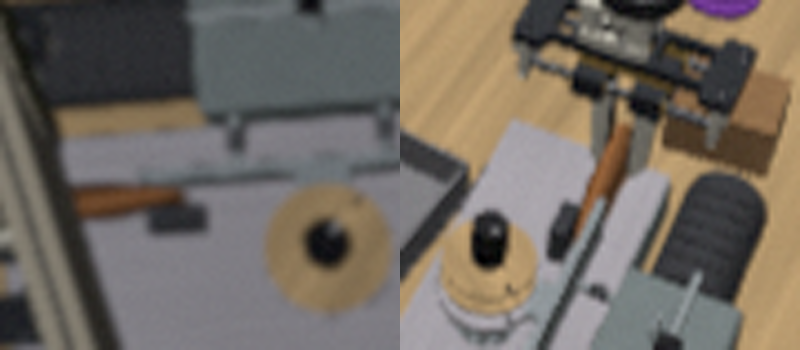

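```bash
python3 -m jog '[{"tx":0,"ty":0,"tz":-0.2,"rx":0,"ry":0,"rz":0},{"tx":0.17,"ty":-0.77,"tz":0,"rx":0,"ry":0,"rz":0},{"tx":0.17,"ty":-0.77,"tz":0,"rx":0,"ry":0,"rz":0},{"tx":0.17,"ty":-0.77,"tz":0,"rx":0,"ry":0,"rz":0},{"tx":0,"ty":0,"tz":0,"rx":0,"ry":0,"rz":0}]' >/dev/null
python3 -c "from h import *;st()"
python3 -m jog '[{"tx":0.06,"ty":-0.85,"tz":0,"rx":0,"ry":0,"rz":0},{"tx":0.06,"ty":-0.85,"tz":0,"rx":0,"ry":0,"rz":0},{"tx":0.06,"ty":-0.85,"tz":0,"rx":0,"ry":0,"rz":0},{"tx":0,"ty":0,"tz":0,"rx":0,"ry":0,"rz":0},{"tx":0,"ty":0,"tz":0,"rx":0,"ry":0,"rz":0}]' >/dev/null
python3 -c "from h import *;st()"
```

```text
t 8.3 pos [623.8 258.6  53.2] yaxis 4.1 j [18. 26. 81. -0. 73. 14.] F [-4.1 -3.3 -1. ] T [-0.47  0.71 -0.24] w 19.9 ff 30.0
t 8.8 pos [625.6 233.4  53.3] yaxis 4.1 j [16. 25. 82. -0. 73. 12.] F [-4.7 -2.  -0.8] T [-0.49  0.72 -0.1 ] w 20.0 ff 30.0
```

```bash
python3 -m jog '[{"tx":0,"ty":0,"tz":0,"rx":0,"ry":0,"rz":0},{"tx":0,"ty":0,"tz":0,"rx":0,"ry":0,"rz":0},{"tx":0,"ty":0,"tz":0,"rx":0,"ry":0,"rz":0},{"tx":0,"ty":0,"tz":0,"rx":0,"ry":0,"rz":0},{"tx":0,"ty":0,"tz":1,"rx":0,"ry":0,"rz":0},{"tx":0,"ty":0,"tz":3,"rx":0,"ry":0,"rz":0},{"tx":0,"ty":0,"tz":5,"rx":0,"ry":0,"rz":0},{"tx":0,"ty":0,"tz":5,"rx":0,"ry":0,"rz":0},{"tx":0,"ty":0,"tz":4,"rx":0,"ry":0,"rz":0},{"tx":-1,"ty":-2,"tz":0,"rx":0,"ry":0,"rz":0},{"tx":0,"ty":0,"tz":0,"rx":0,"ry":0,"rz":0}]' 0.45 >/dev/null
python3 - <<'E'
from h import *
st();snap('top','t4');snap('scene','s4')
a=cv2.imread('pics/raw_t4.png')[130:200,190:270];b=cv2.imread('pics/raw_s4.png')[130:200,245:335]
cv2.imwrite('pics/t4c.png',np.hstack([cv2.resize(a,(400,350),interpolation=cv2.INTER_CUBIC),cv2.resize(b,(400,350),interpolation=cv2.INTER_CUBIC)]))
E
```

```text
t 9.9 pos [616.8 212.9 237.3] yaxis 4.1 j [15. 15. 75. -0. 90. 10.] F [ 0.4 -0.5 -0.5] T [-0.08 -0.07 -0.01] w 41.7 ff 0.0
```

View pics/t4c.png

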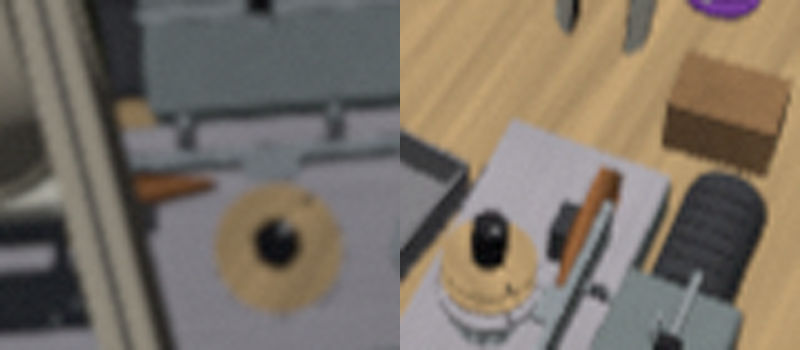

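The wedge sits in the slot, with the keeper pushed back and the fingers clear. Next is the reel.

```bash
python3 -m jog '[{"tx":-0.7,"ty":-3,"tz":0,"rx":0,"ry":0,"rz":0},{"tx":-0.7,"ty":-3,"tz":0,"rx":0,"ry":0,"rz":0},{"tx":-0.7,"ty":-3,"tz":0,"rx":0,"ry":0,"rz":0},{"tx":-0.7,"ty":-2.9,"tz":0,"rx":0,"ry":0,"rz":0},{"tx":0,"ty":0,"tz":-4,"rx":0,"ry":0,"rz":0},{"tx":0,"ty":0,"tz":-4,"rx":0,"ry":0,"rz":0},{"tx":0,"ty":0,"tz":-3,"rx":0,"ry":0,"rz":0},{"tx":0,"ty":0,"tz":-1.2,"rx":0,"ry":0,"rz":0},{"tx":0,"ty":0,"tz":0,"rx":0,"ry":0,"rz":0},{"tx":0,"ty":0,"tz":0,"rx":0,"ry":0,"rz":0}]' >/dev/null
python3 -c "from h import *;st()"
python3 -m jog '[{"tx":0,"ty":0,"tz":0,"rx":0,"ry":0,"rz":0},{"tx":0,"ty":0,"tz":0,"rx":0,"ry":0,"rz":0},{"tx":0,"ty":0,"tz":0,"rx":0,"ry":0,"rz":0},{"tx":0,"ty":0,"tz":0,"rx":0,"ry":0,"rz":0},{"tx":0,"ty":0,"tz":0,"rx":0,"ry":0,"rz":0},{"tx":0,"ty":0,"tz":0,"rx":0,"ry":0,"rz":0}]' 0 30 >/dev/null
python3 -c "from h import *;st()"
python3 -m jog '[{"tx":0,"ty":0,"tz":1,"rx":0,"ry":0,"rz":0},{"tx":0,"ty":0,"tz":2,"rx":0,"ry":0,"rz":0},{"tx":0,"ty":0,"tz":2,"rx":0,"ry":0,"rz":0},{"tx":0,"ty":0,"tz":2,"rx":0,"ry":0,"rz":0},{"tx":0,"ty":0,"tz":0,"rx":0,"ry":0,"rz":0}]' >/dev/null
python3 -c "from h import *;st()"
```

```text
t 11.1 pos [587.7  95.5 111.4] yaxis 4.2 j [ 4. 11. 93.  0. 76.  0.] F [0.1 0.6 0.3] T [-0.04 -0.07  0.03] w 42.0 ff 0.0
t 11.7 pos [587.7  95.  111.4] yaxis 4.1 j [ 4. 11. 93.  0. 76.  0.] F [ 0.7  0.3 -1.9] T [ 0.07 -0.14 -0.03] w 27.8 ff 30.0
t 12.2 pos [589.8  95.1 185.8] yaxis 4.1 j [ 4.  8. 88. -0. 84.  0.] F [ 0.5  0.1 -2.8] T [-0.04 -0.13  0.02] w 27.6 ff 30.0
```

```bash
python3 -m jog '[{"tx":-2.8,"ty":1,"tz":0,"rx":0,"ry":0,"rz":0},{"tx":-2.8,"ty":1,"tz":0,"rx":0,"ry":0,"rz":0},{"tx":-2.8,"ty":1,"tz":0,"rx":0,"ry":0,"rz":0},{"tx":-2.8,"ty":1,"tz":0,"rx":0,"ry":0,"rz":0},{"tx":-2.8,"ty":1,"tz":0,"rx":0,"ry":0,"rz":0},{"tx":-2.8,"ty":0.7,"tz":0,"rx":0,"ry":0,"rz":0},{"tx":0,"ty":0,"tz":-4,"rx":0,"ry":0,"rz":0},{"tx":0,"ty":0,"tz":-4,"rx":0,"ry":0,"rz":0},{"tx":0,"ty":0,"tz":-2.5,"rx":0,"ry":0,"rz":0},{"tx":0,"ty":0,"tz":0,"rx":0,"ry":0,"rz":0},{"tx":0,"ty":0,"tz":0,"rx":0,"ry":0,"rz":0}]' >/dev/null
python3 -c "from h import *;st()"
```

```text
t 13.2 pos [419.3 151.8  76.5] yaxis 4.1 j [ 13. -10. 118.   0.  72.   9.] F [ 0.4  0.3 -2. ] T [ 0.03 -0.17  0.  ] w 27.7 ff 30.0
```

```bash
python3 -m jog '[{"tx":0,"ty":0,"tz":-0.5,"rx":0,"ry":0,"rz":0},{"tx":0,"ty":0,"tz":-0.4,"rx":0,"ry":0,"rz":0},{"tx":0,"ty":0,"tz":0,"rx":0,"ry":0,"rz":0},{"tx":0,"ty":0,"tz":0,"rx":0,"ry":0,"rz":0}]'|grep -E 'force|pos'
python3 -m jog '[{"tx":0,"ty":0,"tz":0,"rx":0,"ry":0,"rz":0},{"tx":0,"ty":0,"tz":0,"rx":0,"ry":0,"rz":0},{"tx":0,"ty":0,"tz":0,"rx":0,"ry":0,"rz":0},{"tx":0,"ty":0,"tz":2,"rx":0,"ry":0,"rz":0},{"tx":0,"ty":0,"tz":5,"rx":0,"ry":0,"rz":0},{"tx":0,"ty":0,"tz":5,"rx":0,"ry":0,"rz":0},{"tx":0,"ty":0,"tz":3,"rx":0,"ry":0,"rz":0},{"tx":2,"ty":4,"tz":0,"rx":0,"ry":0,"rz":0},{"tx":2,"ty":4,"tz":0,"rx":0,"ry":0,"rz":0},{"tx":2,"ty":4,"tz":0,"rx":0,"ry":0,"rz":0},{"tx":0,"ty":4,"tz":0,"rx":0,"ry":0,"rz":0},{"tx":0,"ty":0,"tz":0,"rx":0,"ry":0,"rz":0}]' 0.5 >/dev/null
python3 - <<'E'
from h import *
st();snap('top','t5');snap('scene','s5')
a=cv2.imread('pics/raw_t5.png');b=cv2.imread('pics/raw_s5.png')
A=cv2.resize(a[205:255,275:385],(440,200),interpolation=cv2.INTER_CUBIC)
A2=cv2.resize(a[150:200,215:325],(440,200),interpolation=cv2.INTER_CUBIC)
B=cv2.resize(b[140:280,140:310],(340,280),interpolation=cv2.INTER_CUBIC)
C=cv2.resize(b[190:245,225:285],(340,312),interpolation=cv2.INTER_CUBIC)
L=np.vstack([A,A2,cv2.resize(a[205:245,190:278],(440,192),interpolation=cv2.INTER_CUBIC)]);cv2.imwrite('pics/t5c.png',np.hstack([L,np.vstack([B,C])]))
E
```

```text
position: [0.4202, 0.152, 0.0681]
wrist_force: [-0.5, 1.6, -2.8]
finger_force: 30.0
t 14.8 pos [479.4 316.1 217.1] yaxis 4.3 j [28.  4. 90.  0. 87. 24.] F [ 0.5 -1.1 -0.5] T [-0.05 -0.08 -0.06] w 46.5 ff 0.0
```

View pics/t5c.png

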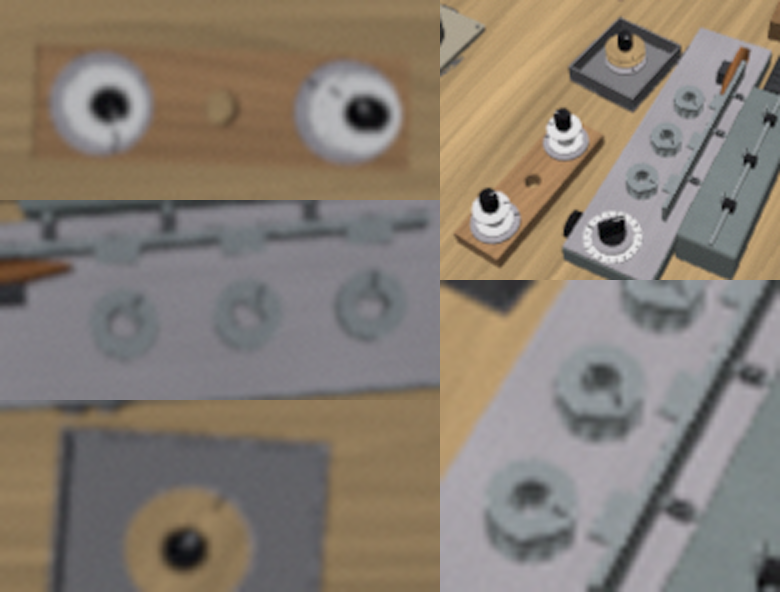

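The reel stands upright in the tray, and all three heads are now visible with their index lines. Next I'll measure the index angles with polar sampling in both cameras.

```bash
cat > pol.py <<'E'
from h import *
def pol(name,cam,c,z,r0,r1):
    im=cv2.GaussianBlur(cv2.imread(name),(0,0),.5).mean(2).astype(np.float32)
    A=np.radians(np.arange(-180,180,3)); rs=np.linspace(r0,r1,6)
    P=np.array([[c[0]+r*np.cos(a),c[1]+r*np.sin(a),z] for a in A for r in rs])
    uv=proj(cam,P).astype(np.float32)
    v=cv2.remap(im,uv[:,0].reshape(len(A),-1),uv[:,1].reshape(len(A),-1),cv2.INTER_CUBIC).mean(1)
    base=np.array([np.median(np.roll(v,-i)[list(range(-10,11))]) for i in range(len(v))]);d=base-v
    top=np.argsort(-d)[:40];out=[]
    for i in top:
        if all(abs((i-j+60)%120-60)>4 for j in out): out.append(i)
    return [(int(i*3-180),round(float(d[i]),1)) for i in out[:4]]
if __name__=='__main__':
    for n,c,z,r0,r1 in(('ha',(.5888,.0945),.075,16,25),('hb',(.5952,.0003),.075,16,25),('hc',(.602,-.0945),.075,16,25),('s1',(.4353,-.0728),.036,33,39),('s2',(.4296,-.2615),.036,33,39),('s1 top',(.4353,-.0728),.076,17,28),('s2 top',(.4296,-.2615),.076,17,28)):
        print(n,'top',pol('pics/raw_t5.png','top',c,z,r0/1e3,r1/1e3),'scene',pol('pics/raw_s5.png','scene',c,z,r0/1e3,r1/1e3))
E
python3 pol.py
```

```text
ha top [(-33, 13.0), (-18, 2.3), (111, 1.1), (60, 1.1)] scene [(-30, 15.0), (-78, 3.4), (-138, 1.9), (-15, 1.0)]
hb top [(-30, 12.2), (120, 1.4), (39, 0.9), (-84, 0.9)] scene [(-33, 24.7), (-18, 3.2), (-84, 2.0), (-117, 1.0)]
hc top [(-6, 16.6), (9, 2.4), (171, 1.4), (87, 1.1)] scene [(-3, 23.7), (-51, 3.3), (-126, 1.2), (135, 1.0)]
s1 top [(-162, 16.5), (24, 4.5), (-63, 3.8), (-114, 1.7)] scene [(-165, 28.8), (120, 24.1), (135, 22.1), (6, 3.8)]
s2 top [(-99, 24.6), (48, 16.4), (-84, 5.8), (114, 3.5)] scene [(48, 19.7), (135, 6.2), (-147, 3.5), (27, 2.9)]
s1 top top [(-165, 22.3), (-108, 2.4), (51, 1.3), (-93, 0.8)] scene [(153, 7.5), (15, 3.5), (-36, 3.3), (111, 2.0)]
s2 top top [(48, 21.5), (-99, 10.7), (33, 1.2), (168, 1.1)] scene [(51, 38.0), (168, 8.0), (153, 7.7), (-21, 7.3)]
```

Index angles agree in both views: heads a −31.5°, b −31.5° and c −4.5°, spool 1 −164° and spool 2 +48.5°. Now spool 1.

```bash
python3 -m jog '[{"tx":-0.49,"ty":-4.32,"tz":0,"rx":0,"ry":0,"rz":-6},{"tx":-0.49,"ty":-4.32,"tz":0,"rx":0,"ry":0,"rz":-6},{"tx":-0.49,"ty":-4.32,"tz":0,"rx":0,"ry":0,"rz":-6},{"tx":-0.49,"ty":-4.32,"tz":0,"rx":0,"ry":0,"rz":-6},{"tx":-0.49,"ty":-4.32,"tz":0,"rx":0,"ry":0,"rz":-6},{"tx":-0.49,"ty":-4.32,"tz":0,"rx":0,"ry":0,"rz":-6},{"tx":-0.49,"ty":-4.32,"tz":0,"rx":0,"ry":0,"rz":-6},{"tx":-0.49,"ty":-4.32,"tz":0,"rx":0,"ry":0,"rz":-6},{"tx":-0.49,"ty":-4.32,"tz":0,"rx":0,"ry":0,"rz":-6},{"tx":0,"ty":0,"tz":-4,"rx":0,"ry":0,"rz":0},{"tx":0,"ty":0,"tz":-4,"rx":0,"ry":0,"rz":0},{"tx":0,"ty":0,"tz":-2,"rx":0,"ry":0,"rz":0}]' >/dev/null
python3 -m jog '[{"tx":0,"ty":0,"tz":0,"rx":0,"ry":0,"rz":0},{"tx":0,"ty":0,"tz":0,"rx":0,"ry":0,"rz":0}]' >/dev/null
python3 -c "from h import *;st()"
```

```text
t 16.4 pos [435.5 -77.4 118.3] yaxis -49.9 j [-17. -14. 116.  -0.  77.  33.] F [ 0.3 -0.5  0.1] T [ 0.02 -0.04  0.03] w 46.7 ff 0.0
```

```bash
python3 -m jog '[{"tx":0,"ty":0.47,"tz":-1.8,"rx":0,"ry":0,"rz":0},{"tx":0,"ty":0,"tz":-2,"rx":0,"ry":0,"rz":0},{"tx":0,"ty":0,"tz":0,"rx":0,"ry":0,"rz":0},{"tx":0,"ty":0,"tz":0,"rx":0,"ry":0,"rz":0}]' >/dev/null
python3 -c "from h import *;st()"
python3 -m jog '[{"tx":0,"ty":0,"tz":0,"rx":0,"ry":0,"rz":0},{"tx":0,"ty":0,"tz":0,"rx":0,"ry":0,"rz":0},{"tx":0,"ty":0,"tz":0,"rx":0,"ry":0,"rz":0},{"tx":0,"ty":0,"tz":0,"rx":0,"ry":0,"rz":0},{"tx":0,"ty":0,"tz":0,"rx":0,"ry":0,"rz":0},{"tx":0,"ty":0,"tz":0,"rx":0,"ry":0,"rz":0}]' 0 30 >/dev/null
python3 -c "from h import *;st()"
python3 -m jog '[{"tx":0,"ty":0,"tz":2,"rx":0,"ry":0,"rz":0},{"tx":0,"ty":0,"tz":4,"rx":0,"ry":0,"rz":0},{"tx":0,"ty":0,"tz":4,"rx":0,"ry":0,"rz":0},{"tx":0,"ty":0,"tz":0,"rx":0,"ry":0,"rz":0},{"tx":0,"ty":0,"tz":0,"rx":0,"ry":0,"rz":0}]' >/dev/null
python3 -c "from h import *;st()"
```

```text
t 16.8 pos [436.6 -72.4  81.4] yaxis -49.9 j [-16. -11. 118.  -0.  73.  34.] F [0.2 0.2 0.1] T [-0.01 -0.02  0.  ] w 46.4 ff 0.0
t 17.4 pos [436.4 -72.3  80.6] yaxis -49.9 j [-16. -11. 118.  -0.  73.  34.] F [-1.3 -0.1  6.6] T [-0.03  0.16  0.02] w 27.5 ff 30.0
t 17.9 pos [436.3 -72.3 180.2] yaxis -49.9 j [-16. -17. 112.   0.  84.  34.] F [ 0.  -0.1 -1.7] T [-0.04  0.03 -0.02] w 27.3 ff 30.0
```

```bash
python3 -m jog '[{"tx":1,"ty":0.46,"tz":0,"rx":0,"ry":0,"rz":8.3},{"tx":1,"ty":0.46,"tz":0,"rx":0,"ry":0,"rz":8.3},{"tx":1,"ty":0.46,"tz":0,"rx":0,"ry":0,"rz":8.3},{"tx":1,"ty":0.46,"tz":0,"rx":0,"ry":0,"rz":8.3},{"tx":1,"ty":0.46,"tz":0,"rx":0,"ry":0,"rz":8.3},{"tx":1,"ty":0.46,"tz":0,"rx":0,"ry":0,"rz":8.3},{"tx":1,"ty":0.46,"tz":0,"rx":0,"ry":0,"rz":8.3},{"tx":1,"ty":0.46,"tz":0,"rx":0,"ry":0,"rz":8.3}]' >/dev/null
python3 -m jog '[{"tx":1,"ty":0.46,"tz":0,"rx":0,"ry":0,"rz":8.3},{"tx":1,"ty":0.46,"tz":0,"rx":0,"ry":0,"rz":8.3},{"tx":1,"ty":0.46,"tz":0,"rx":0,"ry":0,"rz":8.3},{"tx":1,"ty":0.46,"tz":0,"rx":0,"ry":0,"rz":8.3},{"tx":1,"ty":0.46,"tz":0,"rx":0,"ry":0,"rz":8.3},{"tx":1,"ty":0.46,"tz":0,"rx":0,"ry":0,"rz":8.3},{"tx":1,"ty":0.46,"tz":0,"rx":0,"ry":0,"rz":8.3},{"tx":0.9,"ty":0.38,"tz":0,"rx":0,"ry":0,"rz":8.3},{"tx":0,"ty":0,"tz":-2.4,"rx":0,"ry":0,"rz":0},{"tx":0,"ty":0,"tz":0,"rx":0,"ry":0,"rz":0},{"tx":0,"ty":0,"tz":0,"rx":0,"ry":0,"rz":0}]' >/dev/null
python3 - <<'E'
from pol import *
st();snap('top','t6');snap('scene','s6')
p=bot.get_state()['position'];c=p[:2];zo=p[2]-.0506
for dx in(-.002,0,.002):print('plate',pol('pics/raw_t6.png','top',(c[0]+dx,c[1]),zo+.006,.033,.039)[:3],pol('pics/raw_s6.png','scene',(c[0]+dx,c[1]),zo+.006,.033,.039)[:3])
a=cv2.imread('pics/raw_t6.png');b=cv2.imread('pics/raw_s6.png').copy();
t=np.linspace(0,2*np.pi,200)
for r,z,col in((.04,zo+.006,(0,0,255)),(.01,zo-.024,(0,255,0))):
    for q in proj('scene',np.c_[c[0]+r*np.cos(t),c[1]+r*np.sin(t),0*t+z]): 
        pass
B=cv2.resize(b[160:250,215:315],(500,450),interpolation=cv2.INTER_CUBIC)
for r,z,col in((.04,zo+.006,(0,0,255)),(.013,.075,(0,255,0)),(.026,.075,(255,0,0))):
    cc=c if z!=.075 else np.array([.5952,.0005])
    q=(proj('scene',np.c_[cc[0]+r*np.cos(t),cc[1]+r*np.sin(t),0*t+z])-[215,160]+.5)*5
    cv2.polylines(B,[q.round().astype(int)],True,col,1)
cv2.imwrite('pics/s6c.png',B)
E
```

```text
t 19.8 pos [592.8   0.8 153.1] yaxis 82.9 j [ -5.   9.  91.  -0.  81. -88.] F [ 0.3  0.6 -1.7] T [ 0.04 -0.13 -0.01] w 27.4 ff 30.0
plate [(-126, 33.0), (-96, 16.8), (87, 15.3)] [(102, 72.9), (117, 54.1), (-30, 36.4)]
plate [(-129, 32.0), (93, 15.8), (-102, 14.5)] [(105, 74.3), (120, 54.1), (-33, 40.0)]
plate [(-132, 29.5), (96, 15.6), (-105, 13.9)] [(108, 74.3), (123, 53.8), (-33, 34.2)]
```

View pics/s6c.png

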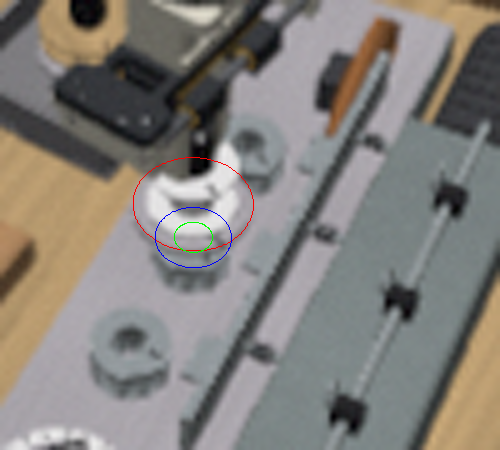

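```bash
python3 -m jog '[{"tx":0.24,"ty":0,"tz":0,"rx":0,"ry":0,"rz":0},{"tx":0,"ty":0,"tz":-0.4,"rx":0,"ry":0,"rz":0},{"tx":0,"ty":0,"tz":-0.3,"rx":0,"ry":0,"rz":0},{"tx":0,"ty":0,"tz":0,"rx":0,"ry":0,"rz":0}]' >/dev/null
python3 -c "from h import *;st()"
python3 -m jog '[{"tx":0,"ty":0,"tz":-0.3,"rx":0,"ry":0,"rz":0},{"tx":0,"ty":0,"tz":-0.3,"rx":0,"ry":0,"rz":0},{"tx":0,"ty":0,"tz":0,"rx":0,"ry":0,"rz":0}]' >/dev/null
python3 -c "from h import *;st()"
```

```text
t 20.2 pos [596.7   0.7 148. ] yaxis 82.9 j [ -5.   9.  91.  -0.  80. -88.] F [ 0.3  0.7 -2.1] T [ 0.   -0.14 -0.01] w 27.4 ff 30.0
t 20.6 pos [596.7   0.7 141.9] yaxis 82.9 j [ -5.  10.  91.  -0.  79. -88.] F [ 0.8  0.8 -2.5] T [ 0.09 -0.16  0.  ] w 27.4 ff 30.0
```

```bash
python3 -m jog '[{"tx":0,"ty":0,"tz":-0.3,"rx":0,"ry":0,"rz":0},{"tx":0,"ty":0,"tz":-0.2,"rx":0,"ry":0,"rz":0},{"tx":0,"ty":0,"tz":0,"rx":0,"ry":0,"rz":0}]' >/dev/null
python3 -c "from h import *;st()"
```

```text
t 20.9 pos [596.6   0.9 137. ] yaxis 82.9 j [ -5.  10.  91.   0.  79. -88.] F [-1.2  0.8 -3.5] T [0.25 0.11 0.  ] w 27.5 ff 30.0
```

```bash
python3 -m jog '[{"tx":0,"ty":0,"tz":-0.4,"rx":0,"ry":0,"rz":0},{"tx":0,"ty":0,"tz":-0.3,"rx":0,"ry":0,"rz":0},{"tx":0,"ty":0,"tz":-0.3,"rx":0,"ry":0,"rz":0},{"tx":0,"ty":0,"tz":0,"rx":0,"ry":0,"rz":0}]' >/dev/null
python3 -c "from h import *;st()"
python3 -m jog '[{"tx":0,"ty":0,"tz":0,"rx":0,"ry":0,"rz":0},{"tx":0,"ty":0,"tz":0,"rx":0,"ry":0,"rz":0},{"tx":0,"ty":0,"tz":0,"rx":0,"ry":0,"rz":0},{"tx":0,"ty":0,"tz":0,"rx":0,"ry":0,"rz":0},{"tx":0,"ty":0,"tz":2,"rx":0,"ry":0,"rz":0},{"tx":0,"ty":0,"tz":5,"rx":0,"ry":0,"rz":0},{"tx":0,"ty":0,"tz":3,"rx":0,"ry":0,"rz":0},{"tx":0,"ty":0,"tz":0,"rx":0,"ry":0,"rz":0}]' 0.5 >/dev/null
python3 -c "from h import *;st()"
```

```text
t 21.2 pos [596.7   0.8 126.8] yaxis 82.9 j [ -5.  10.  92.   0.  78. -88.] F [-1.1  2.  -3.6] T [0.35 0.27 0.05] w 27.8 ff 30.0
t 22.1 pos [6.003e+02 4.000e-01 2.346e+02] yaxis 82.9 j [ -5.   7.  85.  -0.  88. -88.] F [ 0.4  1.2 -0. ] T [ 0.02 -0.12 -0.01] w 46.2 ff 0.0
```

```bash
python3 -m jog '[{"tx":-2.13,"ty":-3.27,"tz":0,"rx":0,"ry":0,"rz":-4.4},{"tx":-2.13,"ty":-3.27,"tz":0,"rx":0,"ry":0,"rz":-4.4},{"tx":-2.13,"ty":-3.27,"tz":0,"rx":0,"ry":0,"rz":-4.4},{"tx":-2.13,"ty":-3.27,"tz":0,"rx":0,"ry":0,"rz":-4.4},{"tx":-2.13,"ty":-3.27,"tz":0,"rx":0,"ry":0,"rz":-4.4},{"tx":-2.13,"ty":-3.27,"tz":0,"rx":0,"ry":0,"rz":-4.4},{"tx":-2.13,"ty":-3.27,"tz":0,"rx":0,"ry":0,"rz":-4.4},{"tx":-2.13,"ty":-3.27,"tz":0,"rx":0,"ry":0,"rz":-4.4},{"tx":0,"ty":0,"tz":-4,"rx":0,"ry":0,"rz":0},{"tx":0,"ty":0,"tz":-4,"rx":0,"ry":0,"rz":0},{"tx":0,"ty":0,"tz":-3,"rx":0,"ry":0,"rz":0},{"tx":0,"ty":0,"tz":0,"rx":0,"ry":0,"rz":0}]' >/dev/null
python3 -m jog '[{"tx":0,"ty":0,"tz":0,"rx":0,"ry":0,"rz":0},{"tx":0,"ty":0,"tz":0,"rx":0,"ry":0,"rz":0}]' >/dev/null
python3 - <<'E'
from pol import *
st();snap('top','t7');snap('scene','s7')
def ring(name,cam,c,z,r0,r1):pass
# spool 1 seating check: index lines assuming home pose
for z in(.075,.092):print(z,[pol(f'pics/raw_{n}7.png',cam,(.5955,.0005),z+.006,.033,.039)[:3] for n,cam in(('t','top'),('s','scene'))])
t=np.linspace(0,2*np.pi,200)
b=cv2.imread('pics/raw_s7.png');B=cv2.resize(b[160:250,215:315],(500,450),interpolation=cv2.INTER_CUBIC)
for r,z,col in((.04,.081,(0,0,255)),(.014,.155,(0,255,0))):
    q=(proj('scene',np.c_[.5955+r*np.cos(t),.0005+r*np.sin(t),0*t+z])-[215,160]+.5)*5
    cv2.polylines(B,[q.round().astype(int)],True,col,1)
cv2.imwrite('pics/s7c.png',B)
E
```

```text
t 23.4 pos [ 428.  -261.7  119.8] yaxis 47.8 j [-37.  -4. 108.  -0.  76. -85.] F [ 0.3 -0.4  0.3] T [ 0.07 -0.17  0.06] w 46.2 ff 0.0
0.075 [[(-30, 32.1), (-180, 5.2), (66, 2.4)], [(-30, 39.0), (129, 16.1), (108, 16.0)]]
0.092 [[(-30, 27.5), (177, 4.0), (69, 3.0)], [(135, 44.2), (99, 32.6), (120, 17.9)]]
```

View pics/s7c.png

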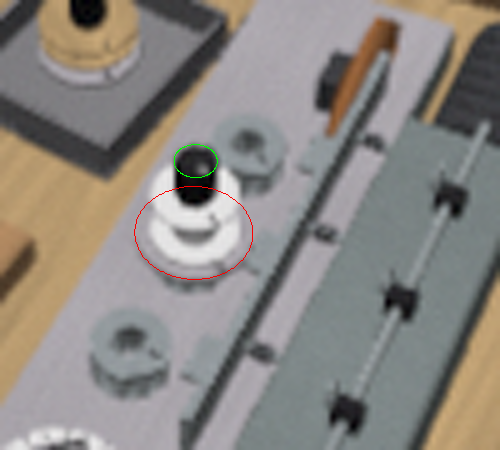

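Spool 1 sits home on head b: the drawn plate and knob circles match and its index is at −30°. Now spool 2.

```bash
python3 -m jog '[{"tx":0.15,"ty":0.05,"tz":-1.9,"rx":0,"ry":0,"rz":0},{"tx":0,"ty":0,"tz":-1.9,"rx":0,"ry":0,"rz":0},{"tx":0,"ty":0,"tz":0,"rx":0,"ry":0,"rz":0},{"tx":0,"ty":0,"tz":0,"rx":0,"ry":0,"rz":0}]' >/dev/null
python3 -c "from h import *;st()"
python3 -m jog '[{"tx":0,"ty":0,"tz":0,"rx":0,"ry":0,"rz":0},{"tx":0,"ty":0,"tz":0,"rx":0,"ry":0,"rz":0},{"tx":0,"ty":0,"tz":0,"rx":0,"ry":0,"rz":0},{"tx":0,"ty":0,"tz":0,"rx":0,"ry":0,"rz":0},{"tx":0,"ty":0,"tz":0,"rx":0,"ry":0,"rz":0},{"tx":0,"ty":0,"tz":0,"rx":0,"ry":0,"rz":0}]' 0 30 >/dev/null
python3 -c "from h import *;st()"
python3 -m jog '[{"tx":0,"ty":0,"tz":2,"rx":0,"ry":0,"rz":0},{"tx":0,"ty":0,"tz":4,"rx":0,"ry":0,"rz":0},{"tx":0,"ty":0,"tz":4,"rx":0,"ry":0,"rz":0},{"tx":0,"ty":0,"tz":0,"rx":0,"ry":0,"rz":0},{"tx":0,"ty":0,"tz":0,"rx":0,"ry":0,"rz":0}]' >/dev/null
python3 -c "from h import *;st()"
```

```text
t 23.9 pos [ 428.6 -260.6   80.7] yaxis 47.7 j [-37.  -1. 109.  -0.  72. -85.] F [-0.4 -0.4  0.8] T [-0.03 -0.12 -0.01] w 46.3 ff 0.0
t 24.6 pos [ 428.8 -261.    80.7] yaxis 47.7 j [-37.  -1. 109.  -0.  72. -85.] F [-0.6  0.7  6.3] T [0.01 0.08 0.03] w 27.3 ff 30.0
t 25.1 pos [ 428.7 -260.7  180.3] yaxis 47.7 j [-37.  -7. 104.   0.  83. -85.] F [ 0.1  1.  -2.4] T [-0.01 -0.04 -0.01] w 27.4 ff 30.0
```

```bash
python3 -m jog '[{"tx":2.45,"ty":2.37,"tz":0,"rx":0,"ry":0,"rz":-7.57},{"tx":2.45,"ty":2.37,"tz":0,"rx":0,"ry":0,"rz":-7.57},{"tx":2.45,"ty":2.37,"tz":0,"rx":0,"ry":0,"rz":-7.57},{"tx":2.45,"ty":2.37,"tz":0,"rx":0,"ry":0,"rz":-7.57},{"tx":2.45,"ty":2.37,"tz":0,"rx":0,"ry":0,"rz":-7.57},{"tx":2.45,"ty":2.37,"tz":0,"rx":0,"ry":0,"rz":-7.57},{"tx":2.45,"ty":2.37,"tz":0,"rx":0,"ry":0,"rz":-7.57},{"tx":0,"ty":0,"tz":-2.4,"rx":0,"ry":0,"rz":0},{"tx":0,"ty":0,"tz":0,"rx":0,"ry":0,"rz":0},{"tx":0,"ty":0,"tz":0,"rx":0,"ry":0,"rz":0},{"tx":0,"ty":0,"tz":0,"rx":0,"ry":0,"rz":0}]' >/dev/null
python3 - <<'E'
from pol import *
st();snap('top','t8');snap('scene','s8')
p=bot.get_state()['position'];c=p[:2];zo=p[2]-.0507
print('plate',pol('pics/raw_t8.png','top',c,zo+.006,.033,.039)[:3],pol('pics/raw_s8.png','scene',c,zo+.006,.033,.039)[:3])
E
```

```text
t 26.1 pos [598.9 -95.  155.4] yaxis -5.3 j [-14.  11.  88.  -0.  81.  -9.] F [-0.3 -0.2 -1.7] T [ 0.   -0.11  0.05] w 27.3 ff 30.0
plate [(177, 49.3), (-141, 36.2), (9, 20.2)] [(138, 49.9), (123, 45.0), (-6, 27.2)]
```

```bash
python3 -m jog '[{"tx":0.27,"ty":0.03,"tz":0,"rx":0,"ry":0,"rz":0},{"tx":0,"ty":0,"tz":-0.4,"rx":0,"ry":0,"rz":0},{"tx":0,"ty":0,"tz":-0.4,"rx":0,"ry":0,"rz":0},{"tx":0,"ty":0,"tz":0,"rx":0,"ry":0,"rz":0}]' >/dev/null
python3 -c "from h import *;st()"
python3 -m jog '[{"tx":0,"ty":0,"tz":-0.3,"rx":0,"ry":0,"rz":0},{"tx":0,"ty":0,"tz":-0.3,"rx":0,"ry":0,"rz":0},{"tx":0,"ty":0,"tz":-0.2,"rx":0,"ry":0,"rz":0},{"tx":0,"ty":0,"tz":-0.2,"rx":0,"ry":0,"rz":0},{"tx":0,"ty":0,"tz":0,"rx":0,"ry":0,"rz":0}]' >/dev/null
python3 -c "from h import *;st()"
```

```text
t 26.6 pos [601.8 -94.1 146.6] yaxis -5.3 j [-14.  11.  88.  -0.  80.  -8.] F [-0.2  0.2 -2.4] T [-0.05 -0.08  0.  ] w 27.4 ff 30.0
t 27.1 pos [602.2 -94.1 137.2] yaxis -5.2 j [-14.  12.  89.   0.  79.  -8.] F [-0.2  0.1 -2.2] T [-0.05 -0.14  0.01] w 27.1 ff 30.0
```

```bash
python3 -m jog '[{"tx":0,"ty":0,"tz":-0.4,"rx":0,"ry":0,"rz":0},{"tx":0,"ty":0,"tz":-0.3,"rx":0,"ry":0,"rz":0},{"tx":0,"ty":0,"tz":-0.35,"rx":0,"ry":0,"rz":0},{"tx":0,"ty":0,"tz":0,"rx":0,"ry":0,"rz":0}]' >/dev/null
python3 -c "from h import *;st()"
python3 -m jog '[{"tx":0,"ty":0,"tz":0,"rx":0,"ry":0,"rz":0},{"tx":0,"ty":0,"tz":0,"rx":0,"ry":0,"rz":0},{"tx":0,"ty":0,"tz":0,"rx":0,"ry":0,"rz":0},{"tx":0,"ty":0,"tz":0,"rx":0,"ry":0,"rz":0},{"tx":0,"ty":0,"tz":2,"rx":0,"ry":0,"rz":0},{"tx":0,"ty":0,"tz":5,"rx":0,"ry":0,"rz":0},{"tx":0,"ty":0,"tz":3,"rx":0,"ry":0,"rz":0},{"tx":-4,"ty":0,"tz":0,"rx":0,"ry":0,"rz":0},{"tx":-4,"ty":0,"tz":0,"rx":0,"ry":0,"rz":0},{"tx":-4,"ty":0,"tz":0,"rx":0,"ry":0,"rz":0},{"tx":-4,"ty":0,"tz":0,"rx":0,"ry":0,"rz":0},{"tx":0,"ty":0,"tz":0,"rx":0,"ry":0,"rz":0}]' 0.5 >/dev/null
python3 - <<'E'
from pol import *
st();snap('top','t9');snap('scene','s9')
for c in((.5955,.0005),(.602,-.0943)):print([pol(f'pics/raw_{n}9.png',cam,c,.081,.033,.039)[:3] for n,cam in(('t','top'),('s','scene'))])
t=np.linspace(0,2*np.pi,200)
b=cv2.imread('pics/raw_s9.png');B=cv2.resize(b[170:285,195:295],(400,460),interpolation=cv2.INTER_CUBIC)
for c in((.5955,.0005),(.602,-.0943)):
  for r,z,col in((.04,.081,(0,0,255)),(.014,.155,(0,255,0))):
    q=(proj('scene',np.c_[c[0]+r*np.cos(t),c[1]+r*np.sin(t),0*t+z])-[195,170]+.5)*4
    cv2.polylines(B,[q.round().astype(int)],True,col,1)
a=cv2.imread('pics/raw_t9.png')[150:200,310:365]
cv2.imwrite('pics/s9c.png',np.hstack([B,cv2.resize(a,(400,460),interpolation=cv2.INTER_CUBIC)]))
E
```

```text
t 27.6 pos [601.9 -94.1 126.2] yaxis -5.3 j [-14.  12.  90.  -0.  78.  -8.] F [-0.2 -1.1 -2.8] T [-0.03 -0.06 -0.04] w 27.2 ff 30.0
t 28.8 pos [438.7 -93.9 226.6] yaxis -5.3 j [-19. -17. 107.  -0.  89. -13.] F [-0.1 -0.2  0.5] T [-0.05 -0.08 -0.03] w 46.9 ff 0.0
[[(-30, 32.0), (-180, 5.9), (69, 3.3)], [(-30, 39.6), (129, 14.4), (105, 13.1)]]
[[(-12, 17.7), (-165, 3.0), (135, 2.6)], [(-6, 30.3), (111, 8.0), (138, 6.3)]]
```

View pics/s9c.png

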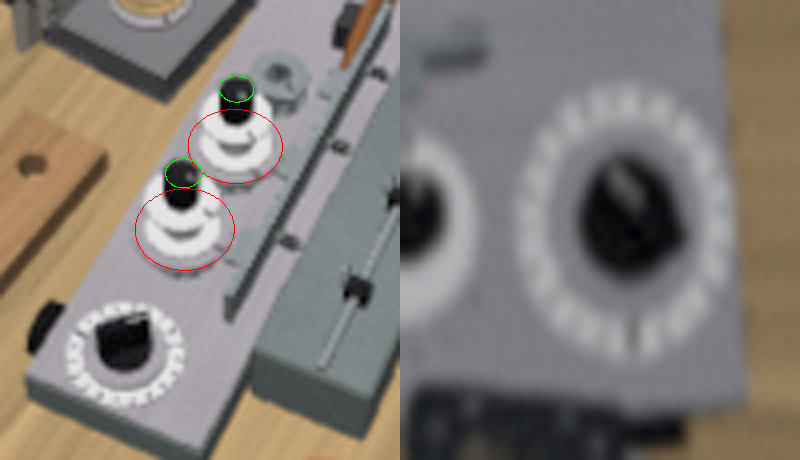

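Both spools are home. The counter bar runs diagonally, so I'll rectify the knob view from both cameras.

```bash
python3 - <<'E'
from h import *
c=np.array([.6095,-.1992]);n=380;h=.045
g=(np.arange(n)+.5)/n*2-1
Y,X=np.meshgrid(-g*h,-g*h)  # cols right = -y, rows down = -x
out=[]
for nm,cam in(('t9','top'),('s9','scene')):
    im=cv2.imread(f'pics/raw_{nm}.png')
    uv=proj(cam,np.c_[(c[0]+X).ravel(),(c[1]+Y).ravel(),np.full(n*n,.091)]).astype(np.float32).reshape(n,n,2)
    o=cv2.remap(im,uv[...,0],uv[...,1],cv2.INTER_CUBIC)
    o=np.clip(o.astype(int)*2,0,255).astype(np.uint8)
    cv2.circle(o,(n//2,n//2),3,(0,0,255),1);cv2.circle(o,(n//2,n//2),int(.021/h*n/2),(0,0,255),1);out.append(o)
cv2.imwrite('pics/k9.png',np.hstack(out))
E
```

```text
(no output)
```

View pics/k9.png

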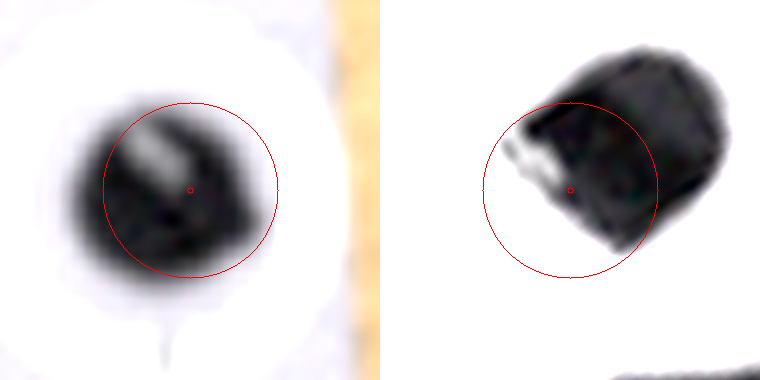

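```bash
python3 - <<'E'
from h import *
c=np.array([.6095,-.1992]);rows=[]
for nm,cam in(('t9','top'),('s9','scene')):
    im=cv2.imread(f'pics/raw_{nm}.png')
    o=proj(cam,[[*c,.085]])[0].round().astype(int)-15
    f=10;B=cv2.resize(im[o[1]:o[1]+30,o[0]:o[0]+30],None,fx=f,fy=f,interpolation=cv2.INTER_CUBIC)
    B=np.clip(B.astype(int)*1.6,0,255).astype(np.uint8);D=B.copy()
    for z,col in((.091,(0,0,255)),(.059,(0,200,0))):
        th=np.radians(45);d=np.array([np.cos(th),np.sin(th)]);e=np.array([-d[1],d[0]])
        P=[np.r_[c+a*.021*d+b*.007*e,z] for a,b in((1,1),(1,-1),(-1,-1),(-1,1))]+([np.r_[c,z],np.r_[c+.021*d,z]] if z>.06 else [])
        q=((proj(cam,np.array(P))-o+.5)*f).round().astype(int);cv2.polylines(D,[q[:4]],True,col,1)
        if len(q)>4: cv2.line(D,tuple(map(int,q[4])),tuple(map(int,q[5])),(255,255,0),1)
    rows.append(np.hstack([B,D]))
cv2.imwrite('pics/k10.png',np.vstack(rows))
E
```

```text
(no output)
```

View pics/k10.png

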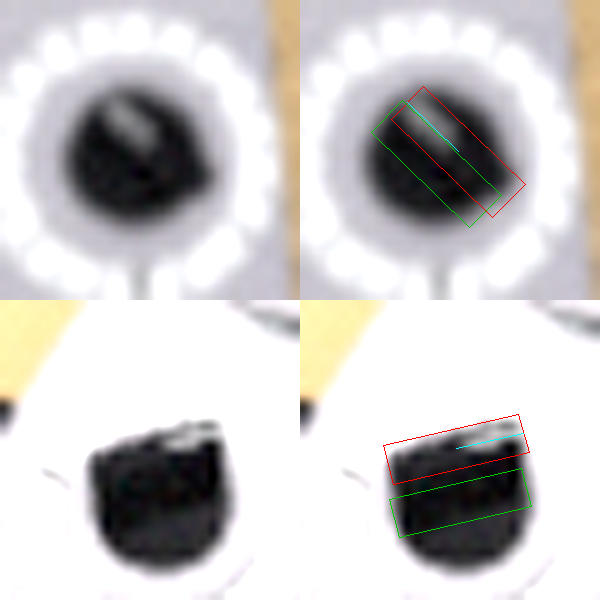

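```bash
python3 -m jog '[{"tx":2.85,"ty":-1.75,"tz":0,"rx":0,"ry":0,"rz":-6.6},{"tx":2.85,"ty":-1.75,"tz":0,"rx":0,"ry":0,"rz":-6.6},{"tx":2.85,"ty":-1.75,"tz":0,"rx":0,"ry":0,"rz":-6.6},{"tx":2.85,"ty":-1.75,"tz":0,"rx":0,"ry":0,"rz":-6.6},{"tx":2.85,"ty":-1.75,"tz":0,"rx":0,"ry":0,"rz":-6.6},{"tx":2.85,"ty":-1.75,"tz":0,"rx":0,"ry":0,"rz":-6.6},{"tx":0,"ty":0,"tz":-4,"rx":0,"ry":0,"rz":0},{"tx":0,"ty":0,"tz":-4,"rx":0,"ry":0,"rz":0},{"tx":0,"ty":0,"tz":-2.5,"rx":0,"ry":0,"rz":0},{"tx":0,"ty":0,"tz":0,"rx":0,"ry":0,"rz":0},{"tx":0,"ty":0,"tz":0,"rx":0,"ry":0,"rz":0}]' >/dev/null
python3 -c "from h import *;st()"
```

```text
t 29.9 pos [ 614.1 -199.2  122.1] yaxis -44.8 j [-23.  18.  83.   0.  79.  22.] F [0.4 0.2 0. ] T [-0.01 -0.07  0.03] w 46.5 ff 0.0
```

```bash
python3 -m jog '[{"tx":-0.4,"ty":0,"tz":-2,"rx":0,"ry":0,"rz":0},{"tx":0,"ty":0,"tz":-2.4,"rx":0,"ry":0,"rz":0},{"tx":0,"ty":0,"tz":0,"rx":0,"ry":0,"rz":0},{"tx":0,"ty":0,"tz":0,"rx":0,"ry":0,"rz":0}]' >/dev/null
python3 -c "from h import *;st()"
python3 -m jog '[{"tx":0,"ty":0,"tz":0,"rx":0,"ry":0,"rz":0},{"tx":0,"ty":0,"tz":0,"rx":0,"ry":0,"rz":0},{"tx":0,"ty":0,"tz":0,"rx":0,"ry":0,"rz":0},{"tx":0,"ty":0,"tz":0,"rx":0,"ry":0,"rz":0},{"tx":0,"ty":0,"tz":0,"rx":0,"ry":0,"rz":0},{"tx":0,"ty":0,"tz":0,"rx":0,"ry":0,"rz":0},{"tx":0,"ty":0,"tz":0,"rx":0,"ry":0,"rz":0}]' 0 30 >/dev/null
python3 -c "from h import *;st()"
```

```text
t 30.4 pos [ 610.6 -199.6   80.2] yaxis -44.8 j [-23.  19.  86.   0.  74.  22.] F [0.6 0.6 0.8] T [ 0.01 -0.   -0.03] w 46.3 ff 0.0
t 31.1 pos [ 610.2 -199.8   78.7] yaxis -44.9 j [-23.  20.  86.  -0.  74.  22.] F [ 3.8 -3.8  1. ] T [-0.61 -0.69  0.07] w 13.9 ff 29.7
```

```bash
python3 -m jog '[{"tx":0.1,"ty":-0.1,"tz":0,"rx":0,"ry":0,"rz":0},{"tx":0,"ty":0,"tz":0,"rx":0,"ry":0,"rz":4},{"tx":0,"ty":0,"tz":0,"rx":0,"ry":0,"rz":8},{"tx":0,"ty":0,"tz":0,"rx":0,"ry":0,"rz":8},{"tx":0,"ty":0,"tz":0,"rx":0,"ry":0,"rz":8},{"tx":0,"ty":0,"tz":0,"rx":0,"ry":0,"rz":8},{"tx":0,"ty":0,"tz":0,"rx":0,"ry":0,"rz":8},{"tx":0,"ty":0,"tz":0,"rx":0,"ry":0,"rz":8},{"tx":0,"ty":0,"tz":0,"rx":0,"ry":0,"rz":8},{"tx":0,"ty":0,"tz":0,"rx":0,"ry":0,"rz":0}]' >/dev/null
python3 -c "from h import *;st()"
python3 -m jog '[{"tx":0,"ty":0,"tz":0,"rx":0,"ry":0,"rz":8},{"tx":0,"ty":0,"tz":0,"rx":0,"ry":0,"rz":8},{"tx":0,"ty":0,"tz":0,"rx":0,"ry":0,"rz":8},{"tx":0,"ty":0,"tz":0,"rx":0,"ry":0,"rz":8},{"tx":0,"ty":0,"tz":0,"rx":0,"ry":0,"rz":8},{"tx":0,"ty":0,"tz":0,"rx":0,"ry":0,"rz":8},{"tx":0,"ty":0,"tz":0,"rx":0,"ry":0,"rz":8},{"tx":0,"ty":0,"tz":0,"rx":0,"ry":0,"rz":8},{"tx":0,"ty":0,"tz":0,"rx":0,"ry":0,"rz":0}]' >/dev/null
python3 -c "from h import *;st()"
```

```text
t 32.0 pos [ 611.2 -200.1   78.7] yaxis 15.3 j [-23.  20.  86.   0.  74. -38.] F [ 4.7 -0.6  3.5] T [-0.08 -0.89  0.02] w 13.6 ff 29.7
t 33.0 pos [ 611.9 -199.3   78.8] yaxis 79.2 j [ -23.   20.   86.    0.   74. -102.] F [7.  2.  1.6] T [ 0.46 -1.52 -0.01] w 13.8 ff 29.7
```

```bash
python3 -m jog '[{"tx":0,"ty":0,"tz":0,"rx":0,"ry":0,"rz":5},{"tx":0,"ty":0,"tz":0,"rx":0,"ry":0,"rz":5},{"tx":0,"ty":0,"tz":0,"rx":0,"ry":0,"rz":3},{"tx":0,"ty":0,"tz":0,"rx":0,"ry":0,"rz":0}]' >/dev/null
python3 -c "from h import *;st()"
python3 -m jog '[{"tx":0,"ty":0,"tz":0,"rx":0,"ry":0,"rz":2},{"tx":0,"ty":0,"tz":0,"rx":0,"ry":0,"rz":2},{"tx":0,"ty":0,"tz":0,"rx":0,"ry":0,"rz":0}]' >/dev/null
python3 -c "from h import *;st()"
```

```text
t 33.4 pos [ 611.9 -199.1   78.7] yaxis -88.0 j [ -23.   20.   86.    0.   74. -115.] F [8.1 3.  1.4] T [ 0.58 -1.48  0.03] w 13.7 ff 29.7
t 33.6 pos [ 611.6 -199.1   78.7] yaxis -84.1 j [ -23.   20.   86.    0.   74. -119.] F [6.  3.1 2.8] T [ 0.6  -1.28 -0.44] w 13.6 ff 30.3
```

```bash
python3 -m jog '[{"tx":0,"ty":0,"tz":0,"rx":0,"ry":0,"rz":0},{"tx":0,"ty":0,"tz":0,"rx":0,"ry":0,"rz":0},{"tx":0,"ty":0,"tz":0,"rx":0,"ry":0,"rz":0},{"tx":0,"ty":0,"tz":0,"rx":0,"ry":0,"rz":0},{"tx":0,"ty":0,"tz":2,"rx":0,"ry":0,"rz":0},{"tx":0,"ty":0,"tz":5,"rx":0,"ry":0,"rz":0},{"tx":0,"ty":0,"tz":5,"rx":0,"ry":0,"rz":0},{"tx":0,"ty":0,"tz":4,"rx":0,"ry":0,"rz":0}]' 0.5 >/dev/null
python3 -c "from h import *;st()"
python3 -m jog '[{"tx":0.13,"ty":3.93,"tz":0,"rx":0,"ry":0,"rz":-8.35},{"tx":0.13,"ty":3.93,"tz":0,"rx":0,"ry":0,"rz":-8.35},{"tx":0.13,"ty":3.93,"tz":0,"rx":0,"ry":0,"rz":-8.35},{"tx":0.13,"ty":3.93,"tz":0,"rx":0,"ry":0,"rz":-8.35},{"tx":0.13,"ty":3.93,"tz":0,"rx":0,"ry":0,"rz":-8.35},{"tx":0.13,"ty":3.93,"tz":0,"rx":0,"ry":0,"rz":-8.35},{"tx":0.13,"ty":3.93,"tz":0,"rx":0,"ry":0,"rz":-8.35},{"tx":0.13,"ty":3.93,"tz":0,"rx":0,"ry":0,"rz":-8.35},{"tx":0.13,"ty":3.93,"tz":0,"rx":0,"ry":0,"rz":-8.35},{"tx":0.13,"ty":3.93,"tz":0,"rx":0,"ry":0,"rz":-8.35},{"tx":0.13,"ty":3.93,"tz":0,"rx":0,"ry":0,"rz":-8.35},{"tx":0,"ty":0,"tz":0,"rx":0,"ry":0,"rz":0}]' >/dev/null
python3 - <<'E'
from h import *
st();snap('top','t11');snap('scene','s11')
a=cv2.imread('pics/raw_s11.png');b=cv2.imread('pics/raw_t11.png')
A=cv2.resize(a[125:285,180:330],(525,560),interpolation=cv2.INTER_CUBIC)
B=cv2.resize(b[155:195,320:360],(270,270),interpolation=cv2.INTER_CUBIC)
C=cv2.resize(b[155:195,200:240],(270,270),interpolation=cv2.INTER_CUBIC)
cv2.imwrite('pics/k11.png',np.hstack([A,cv2.copyMakeBorder(np.vstack([B,C]),0,20,0,0,0)]))
# wedge unchanged vs s4?
w4=cv2.imread('pics/raw_s4.png')[155:195,270:300].astype(int);w5=a[155:195,270:300].astype(int)
for r in(w4,w5):
    m=(r[...,2]-r[...,0]>60);ys,xs=np.nonzero(m);print(m.sum(),xs.mean(),ys.mean())
E
```

```text
t 34.5 pos [ 610.6 -200.4  241.2] yaxis -83.9 j [ -23.   14.   76.   -0.   90. -119.] F [0.8 0.1 0.3] T [ 0.04 -0.17  0.02] w 46.6 ff 0.0
t 35.6 pos [623.6 236.9 237.5] yaxis 4.2 j [16. 18. 72.  0. 91. 12.] F [-0.1 -0.1 -0. ] T [-0.05 -0.06 -0.01] w 46.2 ff 0.0
216 14.342592592592593 14.217592592592593
156 19.346153846153847 9.057692307692308
```

View pics/k11.png

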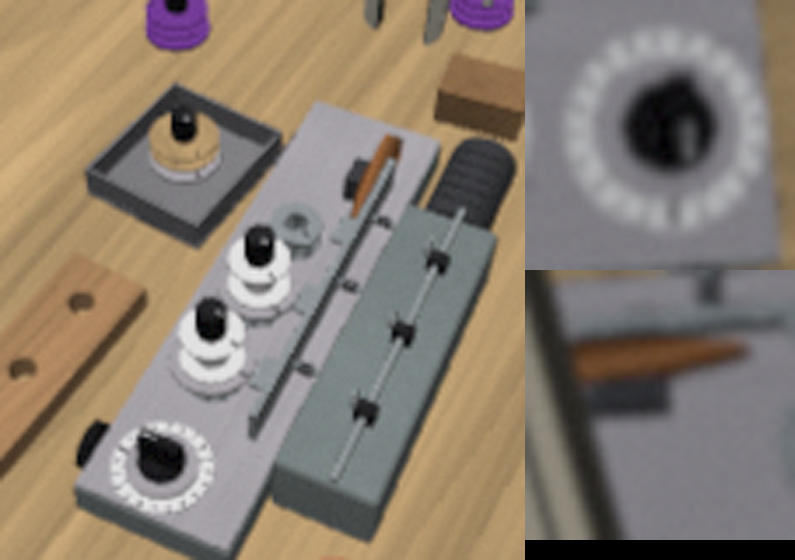

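```bash
python3 -m jog '[{"tx":0.2,"ty":-0.35,"tz":-4,"rx":0,"ry":0,"rz":0},{"tx":0,"ty":0,"tz":-4,"rx":0,"ry":0,"rz":0},{"tx":0,"ty":0,"tz":-4,"rx":0,"ry":0,"rz":0},{"tx":0,"ty":0,"tz":-3,"rx":0,"ry":0,"rz":0},{"tx":0,"ty":0,"tz":0,"rx":0,"ry":0,"rz":0},{"tx":0,"ty":0,"tz":0,"rx":0,"ry":0,"rz":0}]' >/dev/null
python3 -c "from h import *;st()"
```

```text
t 36.4 pos [626.7 227.3  88.5] yaxis 4.3 j [16. 23. 81. -0. 76. 11.] F [-0.2 -0.1  0.5] T [-0.02 -0.12 -0.03] w 46.1 ff 0.0
```

```bash
python3 -m jog '[{"tx":-0.1,"ty":0.8,"tz":0,"rx":0,"ry":0,"rz":0},{"tx":0,"ty":0,"tz":-2,"rx":0,"ry":0,"rz":0},{"tx":0,"ty":0,"tz":-1.3,"rx":0,"ry":0,"rz":0},{"tx":0,"ty":0,"tz":0,"rx":0,"ry":0,"rz":0},{"tx":0,"ty":0,"tz":0,"rx":0,"ry":0,"rz":0}]' >/dev/null
python3 -c "from h import *;st()"
python3 -m jog '[{"tx":0,"ty":0,"tz":0,"rx":0,"ry":0,"rz":0},{"tx":0,"ty":0,"tz":0,"rx":0,"ry":0,"rz":0},{"tx":0,"ty":0,"tz":0,"rx":0,"ry":0,"rz":0},{"tx":0,"ty":0,"tz":0,"rx":0,"ry":0,"rz":0},{"tx":0,"ty":0,"tz":0,"rx":0,"ry":0,"rz":0},{"tx":0,"ty":0,"tz":0,"rx":0,"ry":0,"rz":0}]' 0 30 >/dev/null
python3 -c "from h import *;st()"
```

```text
t 36.9 pos [625.9 236.8  55.8] yaxis 4.3 j [16. 25. 82. -0. 73. 12.] F [-0.4 -0.4 -0.1] T [-0.   -0.12 -0.03] w 46.6 ff 0.0
t 37.5 pos [625.4 236.6  55.2] yaxis 4.3 j [16. 25. 82.  0. 73. 12.] F [-2.3  0.4  2.8] T [-0.06  0.55  0.02] w 19.8 ff 30.0
```

```bash
python3 -m jog '[{"tx":-0.06,"ty":0.85,"tz":0,"rx":0,"ry":0,"rz":0},{"tx":-0.06,"ty":0.85,"tz":0,"rx":0,"ry":0,"rz":0},{"tx":-0.06,"ty":0.85,"tz":0,"rx":0,"ry":0,"rz":0},{"tx":-0.18,"ty":0.76,"tz":0,"rx":0,"ry":0,"rz":0},{"tx":-0.18,"ty":0.76,"tz":0,"rx":0,"ry":0,"rz":0},{"tx":-0.18,"ty":0.76,"tz":0,"rx":0,"ry":0,"rz":0},{"tx":-0.18,"ty":0.76,"tz":0,"rx":0,"ry":0,"rz":0},{"tx":-0.07,"ty":1,"tz":0,"rx":0,"ry":0,"rz":0},{"tx":-0.07,"ty":1,"tz":0,"rx":0,"ry":0,"rz":0},{"tx":-0.07,"ty":1,"tz":0,"rx":0,"ry":0,"rz":0},{"tx":0,"ty":0,"tz":0,"rx":0,"ry":0,"rz":0}]' >/dev/null
python3 -c "from h import *;st()"
```

```text
t 38.5 pos [614.4 324.5  55.2] yaxis 4.4 j [24. 29. 77.  0. 74. 19.] F [ 0.2  1.2 -0.6] T [-0.03 -0.12  0.04] w 19.7 ff 30.0
```

```bash
python3 -m jog '[{"tx":0,"ty":0.5,"tz":3,"rx":0,"ry":0,"rz":0},{"tx":0,"ty":0,"tz":4,"rx":0,"ry":0,"rz":0},{"tx":-2.05,"ty":0.71,"tz":0,"rx":0,"ry":0,"rz":8.1},{"tx":-2.05,"ty":0.71,"tz":0,"rx":0,"ry":0,"rz":8.1},{"tx":-2.05,"ty":0.71,"tz":0,"rx":0,"ry":0,"rz":8.1},{"tx":-2.05,"ty":0.71,"tz":0,"rx":0,"ry":0,"rz":8.1},{"tx":-2.05,"ty":0.71,"tz":0,"rx":0,"ry":0,"rz":8.1},{"tx":-2.05,"ty":0.71,"tz":0,"rx":0,"ry":0,"rz":8.1},{"tx":-2.05,"ty":0.71,"tz":0,"rx":0,"ry":0,"rz":8.1},{"tx":-2.05,"ty":0.71,"tz":0,"rx":0,"ry":0,"rz":8.1},{"tx":-2.05,"ty":0.71,"tz":0,"rx":0,"ry":0,"rz":8.1},{"tx":-2.05,"ty":0.71,"tz":0,"rx":0,"ry":0,"rz":7.7}]' >/dev/null
python3 -m jog '[{"tx":0,"ty":0,"tz":-4,"rx":0,"ry":0,"rz":0},{"tx":0,"ty":0,"tz":-4,"rx":0,"ry":0,"rz":0},{"tx":0,"ty":0,"tz":-2,"rx":0,"ry":0,"rz":0},{"tx":0,"ty":0,"tz":0,"rx":0,"ry":0,"rz":0},{"tx":0,"ty":0,"tz":0,"rx":0,"ry":0,"rz":0}]' >/dev/null
python3 -c "from h import *;st()"
```

```text
t 40.2 pos [409.8 398.5  25.6] yaxis 84.9 j [ 39.  13. 100.  -0.  67. -46.] F [ 0.4  0.3 -0.5] T [ 0.07 -0.12  0.01] w 19.7 ff 30.0
```

```bash
python3 -m jog '[{"tx":0,"ty":0,"tz":-0.8,"rx":0,"ry":0,"rz":0},{"tx":0,"ty":0,"tz":-0.6,"rx":0,"ry":0,"rz":0},{"tx":0,"ty":0,"tz":0,"rx":0,"ry":0,"rz":0},{"tx":0,"ty":0,"tz":0,"rx":0,"ry":0,"rz":0}]' | grep -E 'pos|wrist'
python3 -m jog '[{"tx":0,"ty":0,"tz":0,"rx":0,"ry":0,"rz":0},{"tx":0,"ty":0,"tz":0,"rx":0,"ry":0,"rz":0},{"tx":0,"ty":0,"tz":0,"rx":0,"ry":0,"rz":0},{"tx":0,"ty":0,"tz":0,"rx":0,"ry":0,"rz":0},{"tx":0,"ty":0,"tz":2,"rx":0,"ry":0,"rz":0},{"tx":0,"ty":0,"tz":4,"rx":0,"ry":0,"rz":0},{"tx":0,"ty":0,"tz":5,"rx":0,"ry":0,"rz":0},{"tx":0,"ty":0,"tz":5,"rx":0,"ry":0,"rz":0},{"tx":0,"ty":0,"tz":4,"rx":0,"ry":0,"rz":0},{"tx":0,"ty":0,"tz":0,"rx":0,"ry":0,"rz":0}]' 0.5 >/dev/null
python3 - <<'E'
from pol import *
st();snap('top','t12');snap('scene','s12')
for c in((.5955,.0005),(.602,-.0943)):print([pol(f'pics/raw_{n}12.png',cam,c,.081,.033,.039)[:2] for n,cam in(('t','top'),('s','scene'))])
a=cv2.imread('pics/raw_s12.png')[85:300,180:350];b=cv2.imread('pics/raw_t12.png')[140:260,140:260]
B=np.vstack([cv2.resize(b,(300,300),interpolation=cv2.INTER_CUBIC),cv2.resize(cv2.imread('pics/raw_t12.png')[155:195,320:360],(300,300),interpolation=cv2.INTER_CUBIC)])
cv2.imwrite('pics/f12.png',np.hstack([cv2.resize(a,(474,600),interpolation=cv2.INTER_CUBIC),B]))
E
```

```text
position: [0.4098, 0.3986, 0.0114]
wrist_force: [0.9, -0.7, -0.7]
t 41.6 pos [412.6 401.  219.5] yaxis 84.9 j [ 39.   3.  90.   0.  86. -46.] F [ 0.5 -0.7  0.3] T [ 0.01 -0.18  0.03] w 46.2 ff 0.0
[[(-30, 32.7), (177, 5.3)], [(-30, 25.0), (-15, 19.3)]]
[[(-15, 10.0), (15, 4.4)], [(-18, 11.7), (138, 8.1)]]
```

View pics/f12.png

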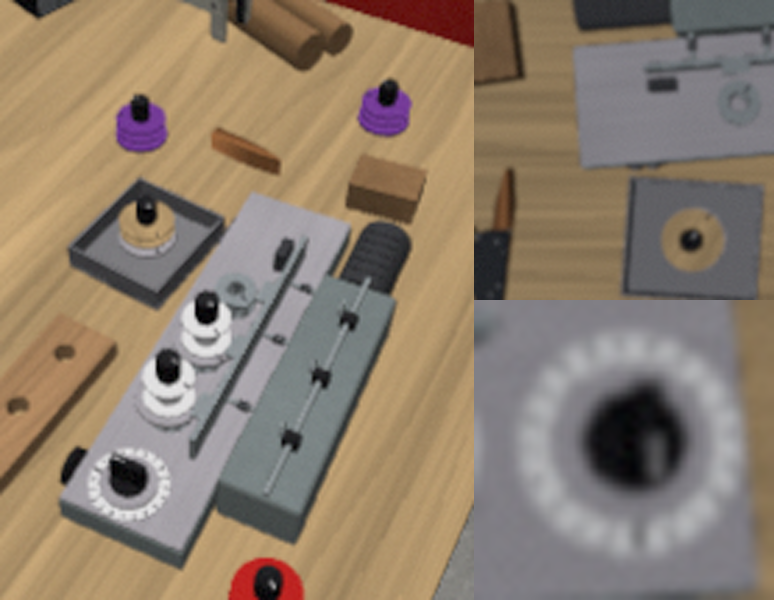

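```bash
python3 - <<'E'
from h import *
for n in('top0','t5','t12'):
    im=cv2.imread(f'pics/raw_{n}.png');print(n,[int(im[y,211:220].mean()) for y in range(158,180)],[int(im[y,300:308].mean()) for y in range(150,168)])
im=cv2.imread('pics/raw_t12.png').mean(2);im9=cv2.imread('pics/raw_t9.png').mean(2)
c=np.array([.6095,-.1992])
for nm,cam,angs in(('t9','top',range(0,90,5)),('t12','top',range(150,220,5)),('s12','scene',range(150,220,5))):
    g=cv2.imread(f'pics/raw_{nm}.png').mean(2).astype(np.float32);best=[]
    for a in angs:
      for dx in np.arange(-3,3.1,1):
        for dy in np.arange(-3,3.1,1):
          r=np.linspace(.006,.019,8);t=np.radians(a);P=np.c_[c[0]+dx/1e3+r*np.cos(t),c[1]+dy/1e3+r*np.sin(t),0*r+.091]
          uv=proj(cam,P).astype(np.float32);v=cv2.remap(g,uv[:,:1],uv[:,1:],cv2.INTER_CUBIC).mean()
          P[:,:2]+=.005*np.array([-np.sin(t),np.cos(t)]);e1=proj(cam,P).astype(np.float32);P[:,:2]-=.01*np.array([-np.sin(t),np.cos(t)]);e2=proj(cam,P).astype(np.float32)
          s=v-.5*sum(cv2.remap(g,e[:,:1],e[:,1:],cv2.INTER_CUBIC).mean() for e in(e1,e2));best.append((round(float(s),1),a,int(dx),int(dy)))
    print(nm,sorted(best)[::-1][:5])
E
```

```text
top0 [127, 127, 125, 125, 127, 124, 117, 112, 104, 87, 83, 100, 97, 73, 51, 45, 42, 45, 74, 107, 123, 127] [123, 128, 126, 124, 125, 126, 124, 117, 113, 110, 106, 104, 108, 112, 112, 116, 121, 120]
t5 [134, 131, 123, 119, 113, 93, 68, 54, 62, 72, 76, 69, 57, 50, 49, 47, 44, 48, 77, 113, 130, 133] [130, 134, 131, 126, 122, 118, 115, 110, 109, 113, 119, 126, 131, 130, 129, 129, 128, 126]
t12 [133, 132, 130, 130, 131, 129, 122, 116, 108, 91, 87, 105, 101, 77, 53, 46, 43, 48, 77, 111, 128, 131] [128, 133, 131, 129, 129, 131, 129, 122, 117, 115, 110, 109, 112, 115, 122, 137, 153, 162]
t9 [(38.3, 45, -1, -1), (38.1, 50, 0, -2), (37.8, 40, -1, 0), (37.7, 45, 0, 0), (37.6, 50, 1, -1)]Traceback (most recent call last):
  File "<stdin>", line 12, in <module>
  File "h.py", line 9, in proj
    c=bot.calibration(cam);K=np.array(c['K']);T=np.array(c['extrinsics'])
ValueError: time passes only in moves, steps and waits
```

```bash
python3 - <<'E'
from h import *
C=bot.calibration('top')
class F: 
    def calibration(s,n):return C
import h; h.bot=F()
c=np.array([.6095,-.1992]);g=cv2.imread('pics/raw_t12.png').mean(2).astype(np.float32);best=[]
r=np.linspace(.006,.019,8);S=lambda P:(lambda e:cv2.remap(g,e[:,:1],e[:,1:],cv2.INTER_CUBIC).mean())(proj('top',P).astype(np.float32))
for a in range(150,220,3):
  t=np.radians(a);n=.005*np.array([-np.sin(t),np.cos(t),0])
  for dx in range(-3,4):
    for dy in range(-3,4):
      P=np.c_[c[0]+dx/1e3+r*np.cos(t),c[1]+dy/1e3+r*np.sin(t),0*r+.091]
      best.append((round(float(S(P)-.5*S(P+n)-.5*S(P-n)),1),a,dx,dy))
print(sorted(best)[::-1][:8])
E
```

```text
[(38.9, 180, 3, -1), (38.7, 186, 3, 0), (38.7, 177, 3, -2), (38.5, 183, 3, -1), (37.8, 183, 3, 0), (37.7, 171, 3, -3), (37.6, 174, 3, -2), (37.6, 174, 3, -3)]
```

```bash
python3 -c "
from bench import bot
print(bot.sign_off())"
```

```text
the job is handed in; nothing more can be done
None
```

The job is handed in with no verdict returned; my last pictures and readings show both spools home (the rack held only two), the reel in the tray, the keeper shut, the wedge on the bench, the counter at its zero stop (turned until the stop pushed back), and the arm clear.

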